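Turn a covered vial rack out into a sloping tray

ROBOT

A 6-joint arm with a two-finger parallel gripper is mounted at the origin on the work surface. World frame = base frame: x ahead of the robot, y to its left, z up, the work surface at z = 0. Lengths are in mm, angles in rad, forces in N, time in s.
With the tool pointing down it reaches from about 250 to 725 mm from the base axis. Payload 9.7 kg.
Tool frame: the origin (TCP) lies between the finger pads; the fingertips stand 14 mm ahead of it and the grasp point (between the pads) lies 5 mm behind it; x points along the fingers, y is the direction in which the jaws open and shut, and the axes are right-handed (so a half turn about x gives the same grasp; the last joint's range is limited). The gripper opens to 85 mm and grips with 20 to 120 N. Pads are 22 mm wide; open, the fingers measure 114 mm over their backs; the gripper's body (76 mm by 85 mm) begins 54 mm behind the grasp point. The pads swing forward as they close: fully open they stand 13 mm farther back than shut.
Start: joints at [1.104, 0.087, 0.176, 1.66, 0, 1.571], TCP at [247.514, 491.156, 245.284] pointing down, gripper open.
Joint ranges: [-3.13, 3.13], [-0.85, 1.81], [-1.15, 1.24], [-2.2, 2.28], [-1.44, 1.52], [-3.14, 3.14]. Speed limits (rad/s): [2.22, 2.22, 2.57, 3.14, 3.14, 3.14].

INTERFACE

Orientations are given as a unit quaternion [w, x, y, z].
In Python, from workcell import bot gives the robot as it stands.
- The arm moves only by the tool send_rows, never from a script. Its argument "motion" is a list of rows, each an object with "angular": the turn, a rotation vector about the tool's x, y, z in rad, a list of three; "travel": the shift along the tool's x, y, z in cm, a list of three; "gripper": the opening, from 0 (shut) to 1 (fully open). A call has 1 to 5 rows; each row is the pose to reach, as a shift and turn from the pose measured when the call began, along the tool's axes at that moment; what a row does not reach only later rows make up. A row lasts 1/8 s, in which the tool goes at most 62.5 mm and 10.7 degrees, less where a joint would pass 70% of its speed; a pose out of reach is approached as far as the arm can. A call with a gripper value outside its range is refused whole. The fingers move at their own pace and stop on an object; the grip force is fixed at half the most. Time passes only in rows, so rows that repeat a pose let the fingers close. It gives the time, the measured TCP pose, the force and the opening at its end, in the units of the state.
- bot.state(): the state, without advancing time (a new reading comes with each control period).
- bot.capture(name): name is "scene" or "top" or "wrist"; returns a dict with "pixels" (420x560x3 uint8, blue, green, red), "depth" (420x560 float32, mm along the optical axis (not along the pixel's ray), 0 where there is no reading), "vfov" (degrees; the focal length in pixels is half the picture's height over the tangent of half this angle, whatever the lens; pixels are square), "cx", "cy" (the principal point, pixels), "dist" ([k1, k2, p1, p2, k3] as OpenCV has them; the pictures are not rectified), "xyz" and "attitude" of the camera in the world. Camera axes: x right, y up, looking along -z (the intrinsics and any distortion apply to the point x, -y, -z); pixel columns grow to the right and rows downward; lengths in mm; the calibration is good to about 2 mm. A picture is of the moment at which its call begins.
- bot.job_done(): hands the job in, once; it reports no verdict.
Trained networks look in a picture, given as the dict that the camera call returned (one of the last four; its "shot" number tells which), for a name from the list of things; names that differ only in an ending like _2 or _b are one class to them, and where a whole thing is asked for, a point or a joint stands for the part that bears it (a point fixed in the world has none). Each returns a list of dicts, best first, with "score" (0 to 1); they miss things now and then, are a little off and sometimes report something else, mostly with a low value. They report only what shows in the picture. A call takes as long as a camera call. They do not tell look-alikes from the thing itself.
- bot.search_frame(thing, picture): "uv" ([column, row] in pixels, amid what is visible of it).
- bot.cut_out(thing, picture): "region" (420x560 bool, what is visible of it) and "uv" ([column, row] in pixels, amid what is visible of it).
The state is a dict: "clock": time; "q": joint angles; "joint_vel": joint speeds; "joint_torque": joint torques, N m; "position": TCP position; "tcp_rot": TCP orientation; "contact_force": force on the tool from outside, world axes, zero at the start; "torque": the same for the moment, N m; "grip_width": finger opening in mm.
Only numpy, scipy, OpenCV 4.12 (cv2) and the standard library are available. Lean on these libraries where they do the work, as an engineer would, in place of code of your own. Each camera call takes 0.05 s, during which the arm holds its last target.

TASK

The three glass vials lie in a white rack with a loose frosted cover on it, leaning on the metal stand. Holding the cover against the rack (their two handle tongues lie together and can be pinched as one), turn both upside down and set them gently, cover underneath and flat, in the sloping cream tray; then lift the rack away so that the vials stay lying in the cover, and lean the empty rack back on the metal stand, either way up. Do not drop a vial or bump the other things on the bench.

Things in the scene. Friction and masses are not known exactly. Their poses are not given: they have to be found in the camera images.
- rack: White plastic rack, about 180 g: open box 110 x 110 mm, 30 mm deep, three channels along x for the vials, open at the +x end (the cover's skirt closes it); walls 4 mm. Origin: centre of the base's outer face; z to the open side, rim at z = 30 mm. Starts base-down on the stand: x points down the slope (60 degrees from level), z up and away from the robot, 60 degrees from vertical. Its tongue is on the -x side.
- rack_tongue (a point): End of the rack's handle tongue, at x = -118, z = 25 mm in the rack's frame. The tongue is 30 mm wide (y), 10 mm thick (z = 20 to 30 mm, flush with the rim) and runs from the box (x = -55 mm) along -x; at the start it points up the slope towards the robot, overhanging freely.
- rack_mid (a point): Centre of the rack's box, 15 mm along z from its origin.
- cover: Loose frosted plastic lid 121 x 121 mm, about 100 g, lying on the rack, axes parallel to the rack's, origin at about x = 2, z = 16 mm there. Origin: centre of its open side; z towards the flat outer face. Skirt z = 0 to 14 mm, 3 mm thick, outside the rack with 2.5 mm play all round, with a gap for the rack's tongue; plate z = 14 to 20 mm rests on the rim. Low ribs inside keep the vials apart.
- cover_tongue (a point): End of the cover's tongue, at x = -84, z = 17 mm in the cover's frame; 30 mm wide, 6 mm thick (z = 14 to 20 mm), starting at x = -60 mm. It lies flat on the rack's tongue (16 mm thick together) and ends some 32 mm short of its end: near the boxes both can be pinched, further out the rack's alone. A firm pinch of 30 to 50 N on both holds the pair closed.
- cover_face (a point): Centre of the cover's flat outer face (20 mm along z from the cover's origin).
- stand: Fixed metal stand, seat 104 mm wide sloping 60 degrees from level, high edge towards the robot. Origin on the bench below the seat centre; z up, x horizontal towards the low edge. The seat falls along (cos 60, 0, -sin 60); its outward normal is (sin 60, 0, cos 60). A ledge 12 mm high stops things 55 mm down the slope from stand_seat; the seat ends 42 mm up the slope.
- stand_seat (a point): Centre of the stand's seat surface, 140 mm above the bench; the rack's centre lies over it when the rack rests on the ledge.
- tray: Fixed cream plastic tray with a sloping floor, of the same slope and with the same axes as the stand. Origin on the bench below the floor's centre. Floor 135 mm wide between side walls 14 mm high; a ledge 14 mm high 61 mm down the slope from tray_seat; the floor's open upper end is 49 mm up the slope from it.
- tray_seat (a point): Centre of the tray's sloping floor, 145 mm above the bench. The cover belongs here outer face down, its tongue up the slope and overhanging, the centre of its outer face on this point.
- vial0: Stoppered amber glass vial with a black cap, 24 mm diameter, 88 mm long over its cap, about 30 g; one of three alike lying side by side 35 mm apart in the rack under the cover. Origin at its middle, x along it away from the cap.
- vial1: Stoppered amber glass vial with a black cap, 24 mm diameter, 88 mm long over its cap, about 30 g; one of three alike lying side by side 35 mm apart in the rack under the cover. Origin at its middle, x along it away from the cap.
- vial2: Stoppered amber glass vial with a black cap, 24 mm diameter, 88 mm long over its cap, about 30 g; one of three alike lying side by side 35 mm apart in the rack under the cover. Origin at its middle, x along it away from the cap.
- bottle_mid: Small clear glass jar, blue cap, 42 mm diameter, 75 mm high, between the stand and the tray; a bystander, leave alone. Origin: centre of its underside.
- jar_front: Small amber glass jar, white cap, 44 mm diameter, 70 mm high, between the stand and the tray on the far side; a bystander, leave alone. Origin: centre of its underside.
- bottle_r: Labelled glass bottle, 48 mm diameter, 90 mm high, at the right; a bystander, leave alone. Origin: centre of its underside.
- bottle_r2: Labelled glass bottle, 48 mm diameter, 90 mm high, at the right; a bystander, leave alone. Origin: centre of its underside.
- beaker: Open glass beaker, 68 mm across, 85 mm high, at the left; a bystander, leave alone. Origin: centre of its underside.
Mind the look-alikes: they are no part of the job. There is more than one size of the cover; the job needs the middle-sized.

How it is judged:
By the outcome, as a careful person would: the job done as asked, in the order asked, and still so for the second after the job is handed in, with the robot touching nothing.
It also fails if it takes over 66 s, if anything falls off the work surface, if the arm or the gripper's body presses on something with over 40 N, if the wrist force passes 120 N, or if a joint passes its speed limit or range.

## Working session

There is one attempt and no reset: what is moved stays moved. The work goes in short steps, Python scripts to look and compute and a tool call to move; the robot and the scene stay as the last step left them, time stands still between calls to the robot, and variables do not carry over. Pictures are saved under pics/ and viewed, and the job is handed in when it is done.

Besides the shell and the picture viewer there is one more tool, called after "Call:" as name(argument=value, ...), one argument or row to a line, values as JSON. send_rows: Moves the arm, as the interface text tells. Its arguments: {"type":"object","properties":{"motion":{"type":"array","items":{"type":"object","properties":{"angular":{"type":"array","items":{"type":"number"}},"travel":{"type":"array","items":{"type":"number"}},"gripper":{"type":"number"}}}}},"required":["motion"]}

```bash
ls; mkdir -p pics; cat > h.py <<'E'
import numpy as np, cv2
from workcell import bot
from scipy.spatial.transform import Rotation as R
def q2R(q): return R.from_quat([q[1],q[2],q[3],q[0]])
def cam(p):
    H=p["pixels"].shape[0]; f=H/2/np.tan(np.radians(p["vfov"])/2)
    return np.array([[f,0,p["cx"]],[0,f,p["cy"]],[0,0,1.]]),np.array(p["dist"],float)
def px2w(p,uv,d=None):
    K,D=cam(p); uv=np.atleast_2d(np.array(uv,float))
    n=cv2.undistortPoints(uv.reshape(-1,1,2),K,D).reshape(-1,2)
    if d is None: d=p["depth"][uv[:,1].round().astype(int),uv[:,0].round().astype(int)]
    d=np.atleast_1d(d)
    c=np.c_[n[:,0]*d,-n[:,1]*d,-d]
    return q2R(p["attitude"]).apply(c)+np.array(p["xyz"])
def w2px(p,X):
    K,D=cam(p); c=q2R(p["attitude"]).inv().apply(np.atleast_2d(X)-np.array(p["xyz"]))
    c=c*[1,-1,-1]
    return cv2.projectPoints(c.reshape(-1,1,3),np.zeros(3),np.zeros(3),K,D)[0].reshape(-1,2)
def cloud(p):
    v,u=np.mgrid[0:420,0:560]; uv=np.c_[u.ravel(),v.ravel()]
    return px2w(p,uv,p["depth"].ravel()).reshape(420,560,3)
def save(p,n): cv2.imwrite("pics/"+n+".png",p["pixels"])
E
python3 - <<'E'
from h import *
for n in ["scene","top","wrist"]:
    p=bot.capture(n); save(p,n+"0"); print(n,p["xyz"],p["attitude"],p["vfov"],p["dist"])
print(bot.state())
E
```

```text
pics
scene [1121.6636244   238.53629083  913.27686907] [0.52044072 0.18926656 0.29291796 0.77943485] 55.033585654406735 [-0.03594959  0.          0.          0.          0.        ]
top [ 378.32598561  -10.49999001 1308.74914284] [ 0.71134539  0.05695436 -0.05190392 -0.6986057 ] 48.685309974740406 [-0.00168182  0.          0.          0.          0.        ]
wrist [173.8076884  527.78301421 373.22985151] [ 0.84010841 -0.13916871 -0.08511193  0.51730639] 67.51745838464365 [-0.02285084  0.          0.          0.          0.        ]
{'clock': 0.15, 'q': array([ 1.10398711e+00,  8.73199730e-02,  1.75324337e-01,  1.65977562e+00,
       -2.14442002e-05,  1.57083346e+00]), 'joint_vel': array([ 0.0005066 , -0.00181109,  0.00321388,  0.00155226,  0.00041067,
       -0.00023097]), 'joint_torque': array([ 1.48613422e-04, -5.20763969e+01,  4.65044188e+01,  1.39073393e-02,
        2.70025743e-05, -3.79013011e-05]), 'position': array([247.45972047, 491.01924226, 244.7576811 ]), 'tcp_rot': array([ 0.68785782,  0.16322319,  0.68800251, -0.16389739]), 'contact_force': array([ 0.37577435,  0.37542418, -0.56292106]), 'torque': array([ 0.03629274, -0.00639172,  0.04485448]), 'grip_width': 85.34784236615494}
```

View pics/scene0.png

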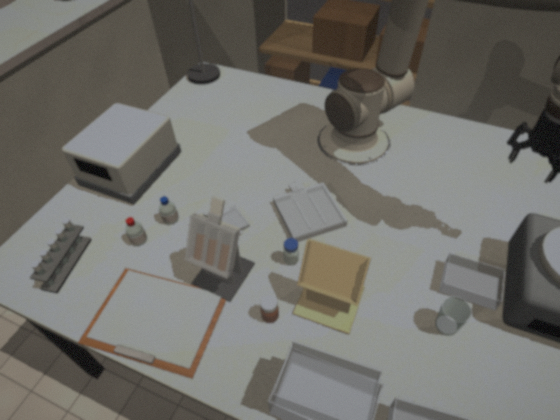

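View pics/top0.png

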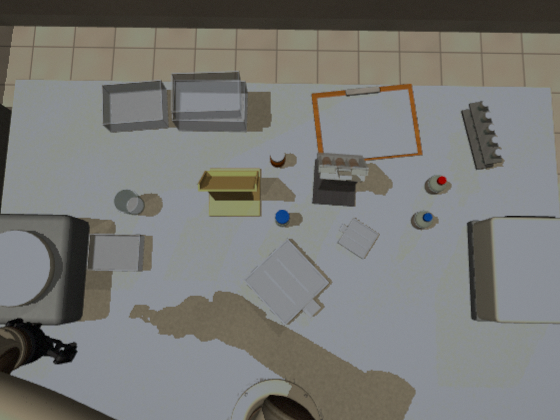

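View pics/wrist0.png

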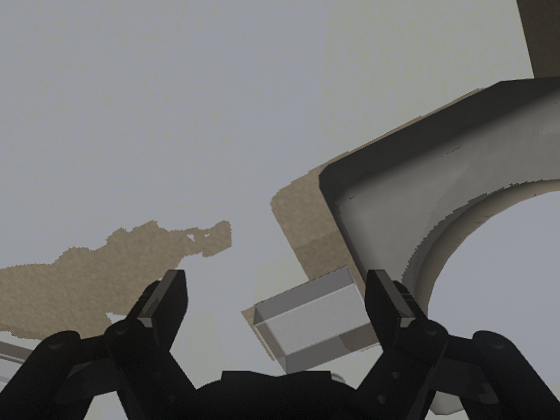

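```bash
python3 - <<'E'
from h import *
import pickle
for n in ["scene","top"]:
    p=bot.capture(n); pickle.dump(p,open(n+"1.pkl","wb")); C=cloud(p); im=p["pixels"].copy()
    for k,t in enumerate(["rack","cover","cover_face","rack_tongue","cover_tongue","stand","stand_seat","tray","tray_seat","bottle_mid","jar_front","vial0"]):
        try:
            if t in("cover_face","rack_tongue","cover_tongue","stand_seat","tray_seat"):
                r=bot.search_frame(t,p)
                for x in r[:3]:print(n,t,round(x["score"],2),np.round(x["uv"],1),px2w(p,x["uv"]).round(0))
            else:
                r=bot.cut_out(t,p)
                for x in r[:4]:
                    m=x["region"]&(p["depth"]>0); print(n,t,round(x["score"],2),np.round(x["uv"],0),m.sum(),np.median(C[m],0).round(0),C[m].min(0).round(),C[m].max(0).round())
                pickle.dump(r,open(f"{n}_{t}.pkl","wb"))
        except Exception as e: print(n,t,e)
for n,b in[("scene",(160,180,280,310)),("top",(290,130,390,220))]:
    p=pickle.load(open(n+"1.pkl","rb"));x0,y0,x1,y1=b
    cv2.imwrite(f"pics/{n}_crop.png",cv2.resize(p["pixels"][y0:y1,x0:x1],None,fx=6,fy=6,interpolation=cv2.INTER_CUBIC)[:600,:800])
print(bot.state()["clock"])
E
```

```text
scene rack 0.72 [222. 208.] 313 [ 633. -147.  236.] [ 439. -275.   -1.] [ 652. -100.  259.]
scene cover 0.72 [236. 218.] 380 [ 491. -211.   14.] [ 448. -252.   -1.] [ 631. -128.  189.]
scene cover 0.69 [210. 246.] 2536 [ 684. -152.  163.] [ 572. -325.   -2.] [722. -94. 230.]
scene cover 0.69 [308. 211.] 2927 [389. -17.  28.] [ 264. -149.   -4.] [534.  97.  76.]
scene cover_face 0.8 [310.  210.5] [[387. -15.  27.]]
scene cover_face 0.74 [236.3 217.9] [[ 485. -207.   15.]]
scene cover_face 0.72 [212.6 240.7] [[ 680. -146.  174.]]
scene rack_tongue 0.83 [217.4 208.1] [[ 634. -149.  238.]]
scene cover_tongue 0.75 [308.2 213.8] [[402. -14.  29.]]
scene cover_tongue 0.72 [234.4 219.4] [[ 493. -209.   17.]]
scene cover_tongue 0.62 [212.4 246.6] [[ 686. -146.  160.]]
scene stand 0.86 [229. 281.] 1341 [ 687. -125.    8.] [ 590. -219.   -3.] [730. -92. 114.]
scene stand 0.62 [211. 247.] 2538 [ 684. -152.  163.] [ 496. -348.   -2.] [722. -94. 230.]
scene stand 0.38 [332. 286.] 4919 [645. 132. 109.] [560.  25.  -2.] [702. 203. 194.]
scene stand_seat 0.96 [227.9 283. ] [[ 686. -126.   11.]]
scene
[... 1536 characters left out ...]
op cover_tongue 0.58 [341.4 161.3] [[ 681. -158.  165.]]
top stand 0.76 [333. 192.] 1157 [ 633. -151.   10.] [ 593. -224.   -3.] [720. -97. 194.]
top stand_seat 0.65 [334.1 187.4] [[ 636. -152.   59.]]
top stand_seat 0.15 [127.3 204.6] [[587. 432.   3.]]
top tray 0.7 [233. 191.] 2680 [604. 124.  92.] [557.  52.  -3.] [704. 201. 197.]
top tray 0.17 [279. 217.] 210 [546. -11.  74.] [530. -30.   3.] [568.   9.  81.]
top tray_seat 0.91 [227.8 187.2] [[607. 126. 176.]]
top tray_seat 0.24 [339.7 174.2] [[ 628. -144.  248.]]
top bottle_mid 0.7 [282. 218.] 209 [546. -11.  74.] [530. -30.   0.] [568.   9.  81.]
top jar_front 0.53 [279. 155.] 248 [715.   4.  69.] [701. -16.  -2.] [762.  23.  76.]
1.45
```

View pics/scene_crop.png

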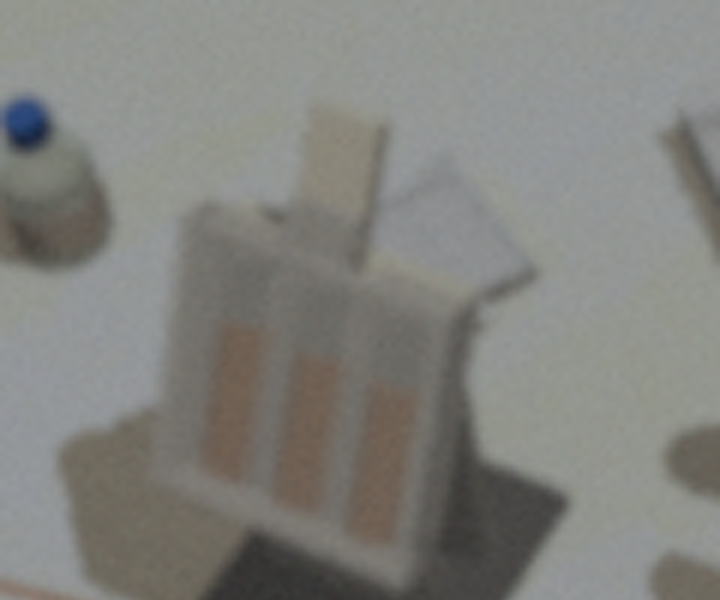

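View pics/top_crop.png

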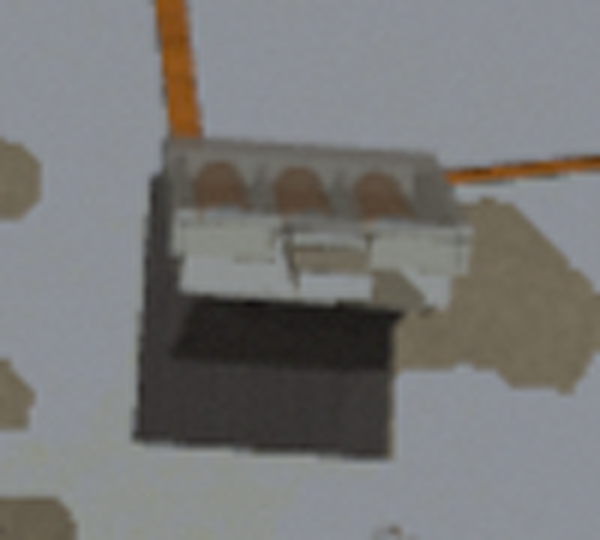

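```bash
python3 - <<'E'
from h import *
import pickle
s=bot.state(); Rt=q2R(s["tcp_rot"]).as_matrix(); print("tool axes cols\n",Rt.round(3))
p=bot.capture("wrist"); Rc=q2R(p["attitude"]).as_matrix()
print("cam in tool",Rt.T@(np.array(p["xyz"])-s["position"]),"\n",(Rt.T@Rc).round(3))
def plane(P,it=300,th=2.5):
    rng=np.random.default_rng(0);best=None
    for _ in range(it):
        a=P[rng.choice(len(P),3,False)];n=np.cross(a[1]-a[0],a[2]-a[0]);l=np.linalg.norm(n)
        if l<1:continue
        n/=l;m=abs((P-a[0])@n)<th
        if best is None or m.sum()>best.sum():best=m
    c=P[best].mean(0);n=np.linalg.svd(P[best]-c)[2][2];return c,n*np.sign(n[0]+n[2]),best
for n in["scene","top"]:
    p=pickle.load(open(n+"1.pkl","rb"));C=cloud(p)
    for t,i,zmin in[("cover",1 if n=="scene" else 2,100),("tray",0,70)]:
        r=pickle.load(open(f"{n}_{t}.pkl","rb"))[i];m=r["region"]&(p["depth"]>0);P=C[m];P=P[P[:,2]>zmin]
        c,nn,b=plane(P);Q=P[b]
        ya=np.arctan2(nn[1],nn[0]);sl=np.degrees(np.arccos(nn[2]))
        print(n,t,len(P),b.sum(),"c",c.round(1),"n",nn.round(3),"yaw",np.degrees(ya).round(2),"slope",sl.round(2))
        ex=np.array([np.cos(ya)*.5,np.sin(ya)*.5,-.866]);ey=np.array([-np.sin(ya),np.cos(ya),0])
        for e in(ex,ey):
            u=Q@e;print("   ext",np.percentile(u,[0,1,2,50,98,99,100]).round(1))
E
```

```text
tool axes cols
 [[-0.     0.45   0.893]
 [-0.     0.893 -0.45 ]
 [-1.    -0.     0.   ]]
cam in tool [-128.62605962   -0.43619997  -82.32124108] 
 [[-0.     0.322 -0.947]
 [ 1.     0.    -0.   ]
 [ 0.    -0.947 -0.322]]
scene cover 2514 2116 c [ 686.  -155.   160.6] n [ 0.865 -0.043  0.5  ] yaw -2.82 slope 60.03
   ext [127.4 132.4 137.  207.1 270.2 271.9 274. ]
   ext [-185.1 -182.  -180.4 -120.4  -63.7  -62.7  -61.5]
scene tray 3220 2426 c [627.3 131.  140.8] n [0.866 0.01  0.499] yaw 0.65 slope 60.06
   ext [137.  138.6 139.3 191.6 247.6 248.9 250.6]
   ext [ 52.4  55.7  57.5 124.6 187.5 188.9 195.5]
top cover 900 678 c [ 681.4 -159.1  168.2] n [ 0.861 -0.046  0.506] yaw -3.05 slope 59.57
   ext [123.8 128.9 129.8 196.8 268.8 270.7 274.6]
   ext [-183.3 -182.2 -180.7 -122.7  -64.8  -63.4  -62.4]
top tray 1432 826 c [626.1 128.  142.5] n [0.86  0.012 0.51 ] yaw 0.83 slope 59.34
   ext [133.2 135.3 136.3 188.9 250.2 251.1 254.6]
   ext [ 44.9  51.2  53.5 119.4 183.8 184.8 189. ]
```

```bash
cat > fit.py <<'E'
from h import *
import pickle
def frame(yaw):
    c,s=np.cos(yaw),np.sin(yaw)
    return np.array([[c*.5,s*.5,-np.sqrt(.75)],[-s,c,0],[c*np.sqrt(.75),s*np.sqrt(.75),.5]]).T  # cols ex,ey,n
E
python3 - <<'E'
from fit import *
for n in["scene","top"]:
    p=pickle.load(open(n+"1.pkl","rb"));C=cloud(p)
    for t,i,zmin,yaw in[("cover",1 if n=="scene" else 2,100,-2.9),("tray",0,70,.7)]:
        r=pickle.load(open(f"{n}_{t}.pkl","rb"))[i];m=r["region"]&(p["depth"]>0);P=C[m];P=P[P[:,2]>zmin]
        F=frame(np.radians(yaw));L=P@F
        h,e=np.histogram(L[:,2],bins=np.arange(L[:,2].min(),L[:,2].max(),1));k=e[h.argmax()]+.5
        b=abs(L[:,2]-k)<3;k=np.median(L[b,2]);Q=L[b]
        print(n,t,"plane",k.round(1),"x",np.percentile(Q[:,0],[.5,2,98,99.5]).round(1),"y",np.percentile(Q[:,1],[.5,2,98,99.5]).round(1))
        # middle strips
        if t=="tray":
            mid=Q[abs(Q[:,0]-188)<30];print("  y mid",np.percentile(mid[:,1],[.5,2,98,99.5]).round(1))
# stand bounds
    r=pickle.load(open(f"{n}_rack.pkl","rb"))[0];m=r["region"]&(p["depth"]>0);P=C[m];P=P[P[:,2]>180]
    L=P@frame(np.radians(-2.9));print("rack",np.percentile(L,[1,50,99],axis=0).round(1))
E
```

```text
scene cover plane 680.4 x [130.2 136.6 270.3 272.5] y [-182.1 -179.6  -62.6  -61.2]
scene tray plane 615.0 x [138.1 139.2 248.  249.8] y [ 54.5  56.8 187.  189. ]
  y mid [ 54.5  56.8 186.8 188.8]
rack [[  91.5 -136.   644.9]
 [ 115.6 -113.8  673.6]
 [ 156.3  -71.9  677.8]]
top cover plane 680.6 x [127.3 130.8 269.2 271.9] y [-184.4 -182.2  -66.8  -64.7]
top tray plane 614.8 x [134.7 136.3 250.1 251.1] y [ 46.7  54.6 185.9 187.1]
  y mid [ 46.4  55.5 185.5 186.6]
rack [[  89.5 -171.9  645.2]
 [ 152.5 -116.5  658.1]
 [ 158.5  -72.3  675.4]]
```

```bash
cat >> fit.py <<'E'
YS,YT=np.radians(-2.9),np.radians(.7)
FS,FT=frame(YS),frame(YT)
RS=np.array([210.,-123.,644.5]) # rack origin on stand in FS coords
TT=np.array([187.6,121.,614.9]) # tray seat in FT coords
def toolS(flip=False,F=FS):
    s=-1 if flip else 1
    return np.c_[F[:,0],s*F[:,2],-s*F[:,1]]
def rel(pos,Rm,s=None):
    s=s or bot.state(); R0=q2R(s["tcp_rot"]).as_matrix()
    t=R0.T@(np.asarray(pos)-s["position"])/10; w=R.from_matrix(R0.T@Rm).as_rotvec()
    print("travel",t.round(2),"ang",w.round(3),"deg",np.degrees(np.linalg.norm(w)).round(1)); return t,w
def st():
    s=bot.state();print("t",round(s["clock"],2),"pos",s["position"].round(1),"q",s["q"].round(3),"F",s["contact_force"].round(1),"w",round(s["grip_width"],1)); return s
E
python3 - <<'E'
from fit import *
st()
g=RS+[-75,0,28]
print("grasp",(FS@g).round(1))
for d in(80,):
    P=FS@(g-[d,0,0]);print(P.round(1));rel(P,toolS())
E
```

```text
t 1.5 pos [247.5 491.1 245.3] q [ 1.104  0.087  0.176  1.66  -0.     1.571] F [ 0.2  0.3 -0.4] w 85.6
grasp [ 642.8 -155.7  219.3]
[ 602.9 -153.7  288.6]
travel [ -4.33 -41.59  60.76] ang [ 1.127 -0.302  0.464] deg 71.9
```

Call:
send_rows(
  motion=[
    {"travel": [-12,-10,15],"angular": [0.2,-0.06,0.09],"gripper": 0.5},
    {"travel": [-12,-20,30],"angular": [0.5,-0.14,0.2],"gripper": 0.5},
    {"travel": [-12,-30,45],"angular": [0.8,-0.22,0.33],"gripper": 0.5},
    {"travel": [-12,-41.6,60.8],"angular": [1.127,-0.302,0.464],"gripper": 0.5},
    {"travel": [-12,-41.6,60.8],"angular": [1.127,-0.302,0.464],"gripper": 0.5},
  ],
)

```text
clock: 2.12
position: [393.5, 228.9, 320.2]
tcp_rot: [0.65, 0.524, 0.443, -0.328]
contact_force: [0.3, 0.2, 0.3]
grip_width: 42.7
```

```bash
python3 - <<'E'
from fit import *
st()
g=RS+[-75,0,28]
rel(FS@(g-[80,0,0]),toolS())
E
```

```text
t 2.12 pos [393.5 228.9 320.2] q [ 0.652 -0.447 -0.192  1.476 -0.21   1.939] F [0.3 0.2 0.3] w 42.7
travel [ 9.71  8.38 41.81] ang [ 0.281 -0.074  0.113] deg 17.9
```

Call:
send_rows(
  motion=[
    {"travel": [2,1.5,6],"angular": [0.1,-0.03,0.04],"gripper": 0.5},
    {"travel": [3,3,14],"angular": [0.2,-0.05,0.08],"gripper": 0.5},
    {"travel": [4,5,22],"angular": [0.28,-0.074,0.113],"gripper": 0.5},
    {"travel": [5,6.5,32],"angular": [0.281,-0.074,0.113],"gripper": 0.5},
    {"travel": [8,8.4,41.8],"angular": [0.281,-0.074,0.113],"gripper": 0.5},
  ],
)

```text
clock: 2.75
position: [539.3, -46.6, 313.6]
tcp_rot: [0.604, 0.622, 0.337, -0.368]
contact_force: [1.2, 0.7, -0.2]
grip_width: 42.6
```

```bash
python3 - <<'E'
from fit import *
st()
g=RS+[-75,0,28]
rel(FS@(g-[80,0,0]),toolS())
E
```

```text
t 2.75 pos [539.3 -46.6 313.6] q [-0.098 -0.419 -0.238  1.226  0.024  1.53 ] F [ 1.2  0.7 -0.2] w 42.6
travel [ 5.62  4.71 10.37] ang [ 0.     0.    -0.003] deg 0.2
```

Call:
send_rows(
  motion=[
    {"travel": [2,2,5],"angular": [0,0,0],"gripper": 0.5},
    {"travel": [4,4,9],"angular": [0,0,0],"gripper": 0.5},
    {"travel": [5.6,4.7,10.4],"angular": [0,0,0],"gripper": 0.5},
    {"travel": [5.6,4.7,10.4],"angular": [0,0,0],"gripper": 0.5},
  ],
)

```text
clock: 3.25
position: [602.6, -154.3, 286.9]
tcp_rot: [0.603, 0.622, 0.338, -0.369]
contact_force: [0.2, -0.3, -0.8]
grip_width: 42.4
```

```bash
python3 - <<'E'
from fit import *
st()
g=RS+[-75,0,28]
rel(FS@g,toolS())
p=bot.capture("wrist")
# overlay model points
im=p["pixels"].copy()
def dr(pts,col):
    q=w2px(p,(FS@(RS+np.array(pts,float)).T).T).round().astype(int)
    cv2.polylines(im,[q.reshape(-1,1,2)],True,col,1)
dr([[-118,-15,30],[-118,15,30],[-55,15,30],[-55,-15,30]],(0,0,255))
dr([[-82,-15,36],[-82,15,36],[-58,15,36],[-58,-15,36]],(0,255,0))
dr([[-58.5,-60.5,36],[-58.5,60.5,36],[62.5,60.5,36],[62.5,-60.5,36]],(0,255,255))
cv2.imwrite("pics/w1.png",np.vstack([im]));cv2.imwrite("pics/w1r.png",p["pixels"])
E
```

```text
t 3.25 pos [ 602.6 -154.3  286.9] q [-0.306 -0.227 -0.146  1.143  0.127  1.35 ] F [ 0.2 -0.3 -0.8] w 42.4
travel [ 7.86  0.11 -0.06] ang [-0.001 -0.    -0.   ] deg 0.1
```

View pics/w1.png

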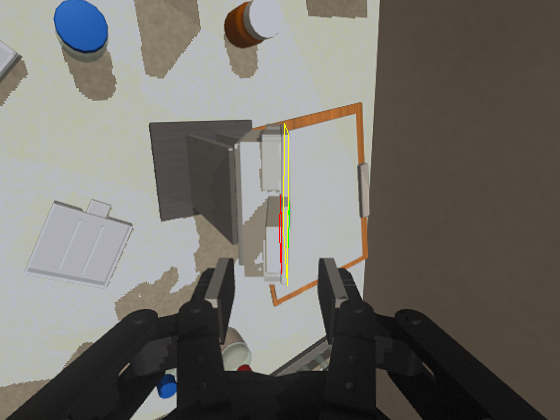

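```bash
python3 - <<'E'
import cv2
import numpy as np
a=[cv2.resize(cv2.imread(f"pics/{n}.png")[110:300,225:300],None,fx=3.1,fy=3.1,interpolation=cv2.INTER_CUBIC) for n in("w1r","w1")]
cv2.imwrite("pics/w1c.png",np.hstack(a))
E
```

```text
(no output)
```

View pics/w1c.png

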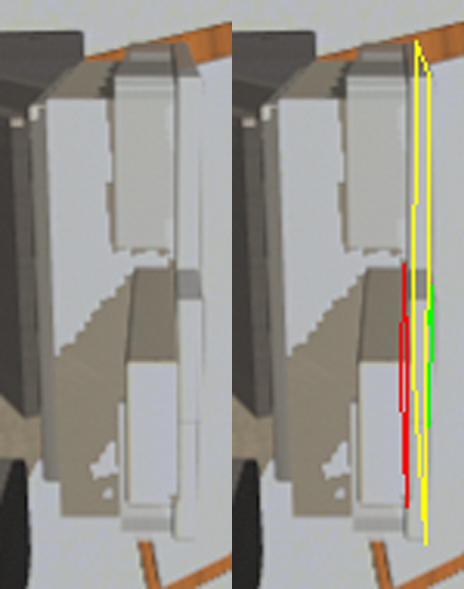

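Call:
send_rows(
  motion=[
    {"travel": [2,0.1,0],"angular": [0,0,0],"gripper": 0.5},
    {"travel": [4,0.2,0],"angular": [0,0,0],"gripper": 0.5},
    {"travel": [5.5,0.2,0],"angular": [0,0,0],"gripper": 0.5},
    {"travel": [6.7,0.2,0],"angular": [0,0,0],"gripper": 0.5},
    {"travel": [7.7,0.2,0],"angular": [0,0,0],"gripper": 0.5},
  ],
)

```text
clock: 3.92
position: [643.0, -155.3, 221.5]
tcp_rot: [0.603, 0.621, 0.338, -0.368]
contact_force: [-0.4, -1.1, -0.2]
grip_width: 42.7
```

```bash
python3 - <<'E'
from fit import *
st()
g=RS+[-77,0,29]
rel(FS@g,toolS())
p=bot.capture("wrist");save(p,"w2");p=bot.capture("scene");save(p,"s2")
a=cv2.resize(p["pixels"][170:290,150:290],None,fx=4,fy=4,interpolation=cv2.INTER_CUBIC);cv2.imwrite("pics/s2c.png",a)
E
```

```text
t 3.92 pos [ 643.  -155.3  221.5] q [-0.285 -0.148 -0.206  1.001  0.117  1.367] F [-0.4 -1.1 -0.2] w 42.7
travel [-0.02 -0.02  0.04] ang [-0.    -0.001 -0.001] deg 0.1
```

View pics/w2.png

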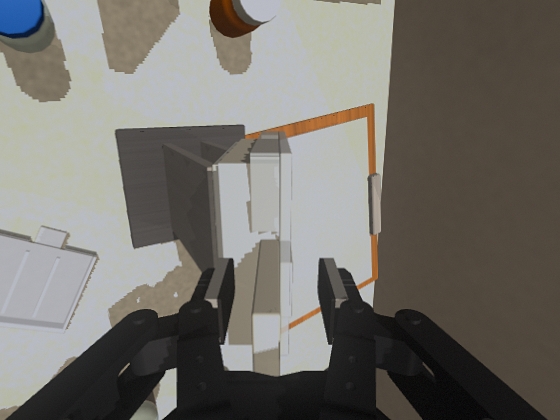

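View pics/s2c.png

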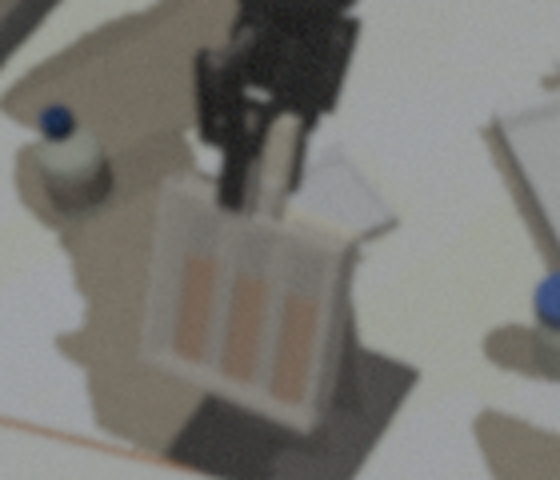

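Call:
send_rows(
  motion=[
    {"travel": [0,0,0],"angular": [0,0,0],"gripper": 0.3},
    {"travel": [0,0,0],"angular": [0,0,0],"gripper": 0.2},
    {"travel": [0,0,0],"angular": [0,0,0],"gripper": 0.05},
    {"travel": [0,0,0],"angular": [0,0,0],"gripper": 0.05},
    {"travel": [0,0,0],"angular": [0,0,0],"gripper": 0.05},
  ],
)

```text
clock: 4.65
position: [643.1, -155.5, 221.8]
tcp_rot: [0.603, 0.622, 0.338, -0.368]
contact_force: [2.0, -0.3, 2.2]
grip_width: 14.5
```

```bash
python3 - <<'E'
from fit import *
st()
p=bot.capture("wrist");save(p,"w3");p=bot.capture("scene")
a=cv2.resize(p["pixels"][170:290,150:290],None,fx=4,fy=4,interpolation=cv2.INTER_CUBIC);cv2.imwrite("pics/s3c.png",a)
E
```

```text
t 4.65 pos [ 643.1 -155.5  221.8] q [-0.285 -0.148 -0.205  1.001  0.117  1.367] F [ 2.  -0.3  2.2] w 14.5
```

View pics/w3.png

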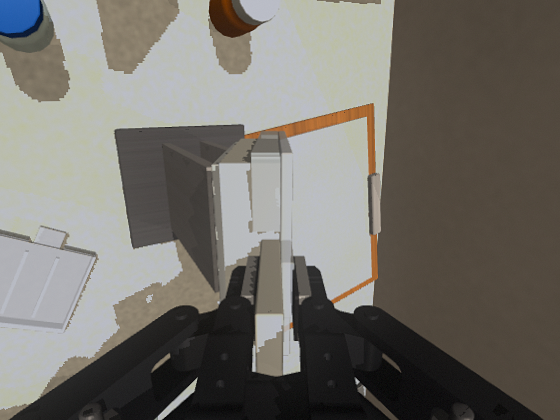

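View pics/s3c.png

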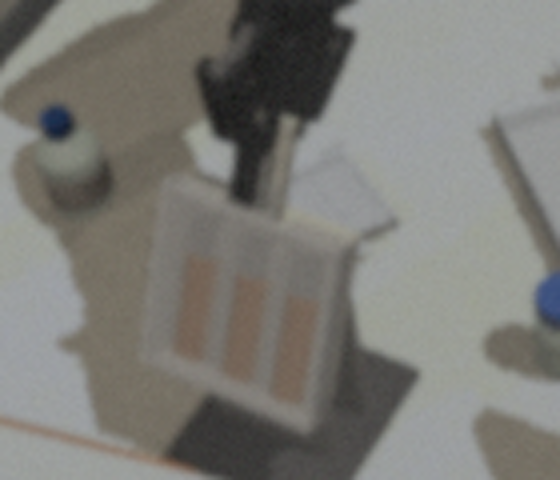

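Call:
send_rows(
  motion=[
    {"travel": [0,0.2,0],"angular": [0,0,0],"gripper": 0.0},
    {"travel": [0,0.6,0],"angular": [0,0,0],"gripper": 0.0},
    {"travel": [-0.2,1.1,0],"angular": [0,0,0],"gripper": 0.0},
    {"travel": [-0.4,1.8,0],"angular": [0,0,0],"gripper": 0.0},
    {"travel": [-0.8,2.5,0],"angular": [0,0,0],"gripper": 0.0},
  ],
)

```text
clock: 5.38
position: [660.8, -156.3, 240.7]
tcp_rot: [0.603, 0.621, 0.338, -0.369]
contact_force: [0.5, -0.1, -3.9]
grip_width: 14.3
```

```bash
python3 - <<'E'
from fit import *
st()
p=bot.capture("wrist");save(p,"w4");p=bot.capture("scene")
a=cv2.resize(p["pixels"][170:290,150:290],None,fx=4,fy=4,interpolation=cv2.INTER_CUBIC);cv2.imwrite("pics/s4c.png",a)
E
```

```text
t 5.38 pos [ 660.8 -156.3  240.7] q [-0.277 -0.105 -0.129  1.034  0.113  1.374] F [ 0.5 -0.1 -3.9] w 14.3
```

View pics/w4.png

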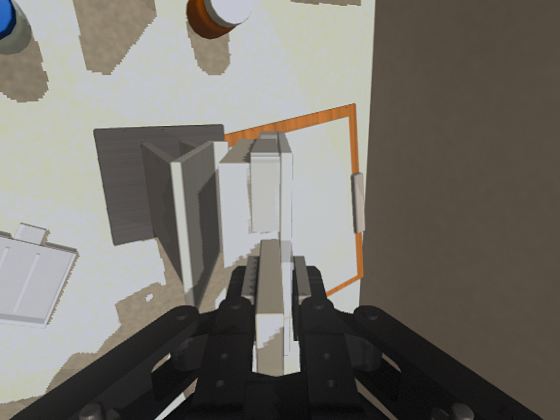

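View pics/s4c.png

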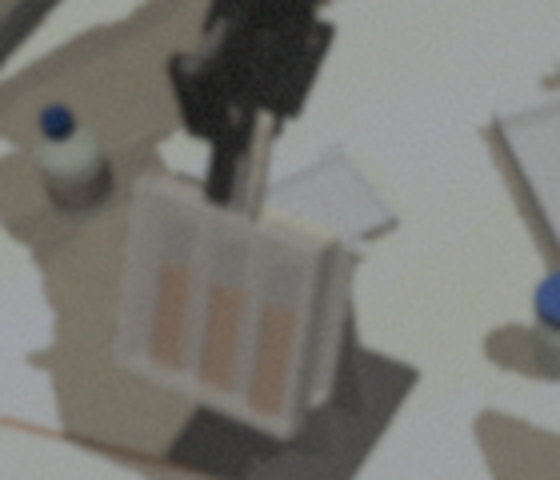

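Call:
send_rows(
  motion=[
    {"travel": [-1.3,0.8,0],"angular": [0,0,0],"gripper": 0.0},
    {"travel": [-3.5,2,0],"angular": [0,0,0],"gripper": 0.0},
    {"travel": [-6,3.5,0],"angular": [0,0,0],"gripper": 0.0},
    {"travel": [-9,5,0],"angular": [0,0,0],"gripper": 0.0},
    {"travel": [-12,6,0],"angular": [0,0,0],"gripper": 0.0},
  ],
)

```text
clock: 6.1
position: [652.9, -156.0, 378.4]
tcp_rot: [0.604, 0.622, 0.337, -0.368]
contact_force: [-0.8, -0.2, -3.9]
grip_width: 14.3
```

Call:
send_rows(
  motion=[
    {"travel": [-1.5,-1.5,-1.5],"angular": [-0.06,0,0],"gripper": 0.0},
    {"travel": [-3,-3,-3.5],"angular": [-0.16,0,0],"gripper": 0.0},
    {"travel": [-4,-5,-6],"angular": [-0.28,0,0],"gripper": 0.0},
    {"travel": [-5,-7,-8.5],"angular": [-0.42,0,0],"gripper": 0.0},
    {"travel": [-5,-8,-11],"angular": [-0.56,0,0],"gripper": 0.0},
  ],
)

```text
clock: 6.72
position: [563.1, -40.7, 383.6]
tcp_rot: [0.754, 0.429, 0.425, -0.259]
contact_force: [0.6, 0.1, -4.3]
grip_width: 14.6
```

```bash
python3 - <<'E'
from fit import *
st()
g=TT+[-80,0,8+120]
print((FT@g).round(0)); rel(FT@g,toolS(True,FT))
p=bot.capture("scene");save(p,"s5")
E
```

```text
t 6.72 pos [563.1 -40.7 383.6] q [-0.079 -0.32  -0.03   1.331  0.015  0.982] F [ 0.6  0.1 -4.3] w 14.6
[696. 130. 278.]
travel [ 15.34  13.98 -12.06] ang [-2.631 -0.004  0.043] deg 150.8
```

View pics/s5.png

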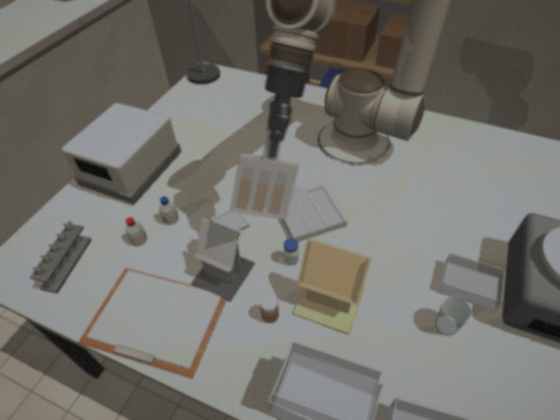

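Call:
send_rows(
  motion=[
    {"travel": [0,0,0],"angular": [-0.14,0,0],"gripper": 0.0},
    {"travel": [0,0,0],"angular": [-0.29,0,0],"gripper": 0.0},
    {"travel": [0,0,0],"angular": [-0.45,0,0],"gripper": 0.0},
    {"travel": [0,0,0],"angular": [-0.61,0,0],"gripper": 0.0},
    {"travel": [0,0,0],"angular": [-0.77,0,0],"gripper": 0.0},
  ],
)

```text
clock: 7.4
position: [562.4, -38.6, 383.9]
tcp_rot: [0.86, 0.11, 0.492, -0.076]
contact_force: [0.6, -0.1, -3.6]
grip_width: 14.5
```

Call:
send_rows(
  motion=[
    {"travel": [0,0,0],"angular": [-0.16,0,0],"gripper": 0.0},
    {"travel": [0,0,0],"angular": [-0.32,0,0],"gripper": 0.0},
    {"travel": [0,0,0],"angular": [-0.48,0,0],"gripper": 0.0},
    {"travel": [0,0,0],"angular": [-0.64,0,0],"gripper": 0.0},
    {"travel": [0,0,0],"angular": [-0.8,0,0],"gripper": 0.0},
  ],
)

```text
clock: 8.02
position: [562.2, -38.6, 385.2]
tcp_rot: [0.835, -0.236, 0.482, 0.122]
contact_force: [0.1, -0.5, -2.7]
grip_width: 14.2
```

```bash
python3 - <<'E'
from fit import *
st()
g=TT+[-80,0,8+80]
print((FT@g).round(0)); rel(FT@g,toolS(True,FT))
E
```

```text
t 8.03 pos [562.2 -38.6 385.2] q [-0.076 -0.322 -0.028  1.334  0.015 -0.603] F [ 0.1 -0.5 -2.7] w 14.2
[661. 129. 258.]
travel [15.55 13.65 10.57] ang [-1.044 -0.023  0.021] deg 59.9
```

Call:
send_rows(
  motion=[
    {"travel": [0,0,0],"angular": [-0.16,0,0],"gripper": 0.0},
    {"travel": [0,0,0],"angular": [-0.32,0,0],"gripper": 0.0},
    {"travel": [0,0,0],"angular": [-0.48,-0.01,0.01],"gripper": 0.0},
    {"travel": [0,0,0],"angular": [-0.64,-0.02,0.01],"gripper": 0.0},
    {"travel": [0,0,0],"angular": [-0.8,-0.02,0.02],"gripper": 0.0},
  ],
)

```text
clock: 8.65
position: [561.9, -38.7, 386.4]
tcp_rot: [0.68, -0.538, 0.389, 0.311]
contact_force: [0.3, 1.4, -4.1]
grip_width: 14.5
```

```bash
python3 - <<'E'
from fit import *
st()
rel([600,131,385],toolS(True,FT))
E
```

```text
t 8.65 pos [561.9 -38.7 386.4] q [-0.093 -0.316 -0.019  1.342  0.051 -1.423] F [ 0.3  1.4 -4.1] w 14.5
travel [ 2.11  0.71 17.25] ang [-0.24  -0.001  0.004] deg 13.7
```

Call:
send_rows(
  motion=[
    {"travel": [0.2,0.1,2],"angular": [-0.08,0,0],"gripper": 0.0},
    {"travel": [0.6,0.2,6],"angular": [-0.16,0,0],"gripper": 0.0},
    {"travel": [1,0.4,10],"angular": [-0.24,0,0],"gripper": 0.0},
    {"travel": [1.6,0.6,14],"angular": [-0.24,0,0],"gripper": 0.0},
    {"travel": [2.1,0.7,17.2],"angular": [-0.24,0,0],"gripper": 0.0},
  ],
)

```text
clock: 9.28
position: [599.9, 132.1, 386.1]
tcp_rot: [-0.611, 0.616, -0.349, -0.356]
contact_force: [-0.1, -0.8, -3.7]
grip_width: 14.6
```

```bash
python3 - <<'E'
from fit import *
s=st()
for h in(80,40,0):
    g=TT+[-79,0,8+h]; print((FT@g).round(0));rel(FT@g,toolS(True,FT),s)
for n in("scene","wrist"):
    p=bot.capture(n);save(p,n+"6")
E
```

```text
t 9.28 pos [599.9 132.1 386.1] q [ 0.275 -0.191  0.08   1.328 -0.132 -1.343] F [-0.1 -0.8 -3.7] w 14.6
[662. 129. 257.]
travel [14.22  1.17 -0.36] ang [ 0.    -0.001  0.005] deg 0.3
[627. 129. 237.]
travel [14.2   5.17 -0.36] ang [ 0.    -0.001  0.005] deg 0.3
[592. 128. 217.]
travel [14.18  9.17 -0.36] ang [ 0.    -0.001  0.005] deg 0.3
```

View pics/scene6.png

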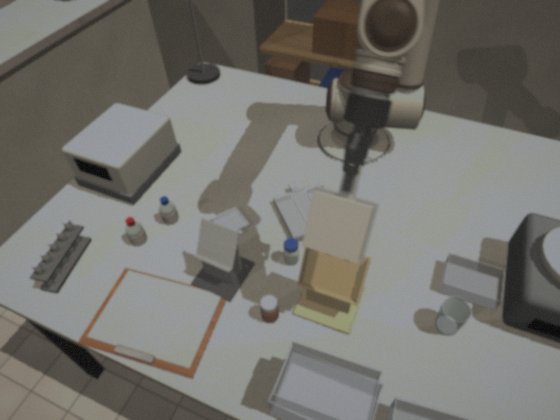

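View pics/wrist6.png

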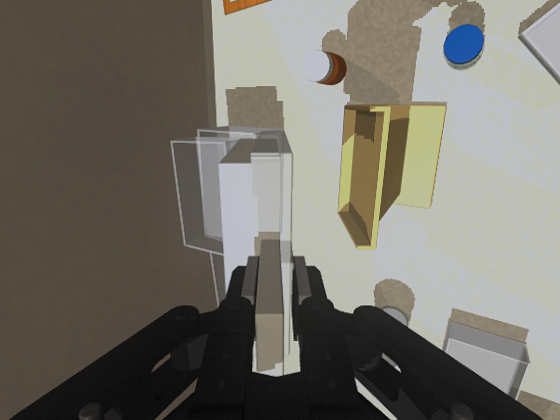

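```bash
python3 - <<'E'
from fit import *
s=st()
t=FS.T@np.array([643.1,-155.5,221.8]); print("grasp FS",t.round(2)," TCP->cover ctr x",212.2-t[0]," n below face",680.5-t[2]," y",t[1]+123)
p=bot.capture("wrist")
# plane fits now in the scene image of the inverted rack base? use top/scene depth of pair
for n in("scene","top"):
    p=bot.capture(n);C=cloud(p);L=(C.reshape(-1,3)-s["position"])@np.c_[FT]
    # rack base plane approx +28 above TCP in n
    m=(abs(L[:,1])<75)&(L[:,0]>10)&(L[:,0]<160)&(abs(L[:,2]-28)<12)&(p["depth"].ravel()>0)
    Q=L[m];k=np.median(Q[:,2]);Q=Q[abs(Q[:,2]-k)<3];print(n,m.sum(),"base n",k.round(1),"x",np.percentile(Q[:,0],[.5,2,98,99.5]).round(1),"y",np.percentile(Q[:,1],[.5,2,98,99.5]).round(1))
    c=Q.mean(0);nn=np.linalg.svd(Q-c)[2][2];print((nn*np.sign(nn[2])).round(4))
E
```

```text
t 9.38 pos [600.2 133.4 385.1] q [ 0.276 -0.189  0.08   1.328 -0.131 -1.344] F [-0.5 -0.4 -5. ] w 14.3
grasp FS [ 132.99 -122.76  673.94]  TCP->cover ctr x 79.2126241658489  n below face 6.559108289992878  y 0.23545972119337932
scene 3482 base n 28.5 x [ 21.9  23.5 129.5 131.2] y [-54.2 -52.5  53.5  55.1]
[-0.0141  0.0012  0.9999]
top 791 base n 28.0 x [ 18.9  20.7 127.4 129.4] y [-58.6 -57.5  49.8  50.9]
[-0.02    0.0013  0.9998]
```

```bash
cat >> fit.py <<'E'
RT=toolS(True,FT)@R.from_rotvec([0,0,.012]).as_matrix()
E
python3 - <<'E'
from fit import *
s=st()
rel(FT@np.array([106.5,122,614.9+7+60]),RT)
E
```

```text
t 9.53 pos [599.8 130.4 385.7] q [ 0.272 -0.192  0.078  1.328 -0.131 -1.346] F [-0.8 -0.4 -3.5] w 14.4
travel [13.97  3.23 -0.08] ang [ 0.    -0.002  0.016] deg 0.9
```

Call:
send_rows(
  motion=[
    {"travel": [1.2,0.2,0],"angular": [0,0,0.01],"gripper": 0.0},
    {"travel": [4,0.6,0],"angular": [0,0,0.016],"gripper": 0.0},
    {"travel": [8,1.5,0],"angular": [0,0,0.016],"gripper": 0.0},
    {"travel": [12,2.5,0],"angular": [0,0,0.016],"gripper": 0.0},
    {"travel": [14,3.2,0],"angular": [0,0,0.016],"gripper": 0.0},
  ],
)

```text
clock: 10.15
position: [642.2, 129.3, 244.6]
tcp_rot: [-0.607, 0.612, -0.356, -0.361]
contact_force: [0.1, -0.2, -3.7]
grip_width: 14.5
```

```bash
python3 - <<'E'
from fit import *
s=st()
rel(FT@np.array([106.5,122,614.9+7]),RT)
for n in("scene","top"):
    p=bot.capture(n);save(p,n+"7");C=cloud(p);L=(C.reshape(-1,3)-s["position"])@FT
    m=(abs(L[:,1])<75)&(L[:,0]>10)&(L[:,0]<160)&(abs(L[:,2]-28)<12)&(p["depth"].ravel()>0)
    Q=L[m];k=np.median(Q[:,2]);Q=Q[abs(Q[:,2]-k)<3];print(n,m.sum(),"base n",k.round(1),"x",np.percentile(Q[:,0],[.5,2,98,99.5]).round(1),"y",np.percentile(Q[:,1],[.5,2,98,99.5]).round(1))
    c=Q.mean(0);nn=np.linalg.svd(Q-c)[2][2];print((nn*np.sign(nn[2])).round(4))
p=bot.capture("wrist");save(p,"wrist7")
p=bot.capture("scene")
cv2.imwrite("pics/s7c.png",cv2.resize(p["pixels"][200:350,270:400],None,fx=4,fy=4,interpolation=cv2.INTER_CUBIC))
E
```

```text
t 10.15 pos [642.2 129.3 244.6] q [ 0.247 -0.146 -0.152  1.069 -0.116 -1.364] F [ 0.1 -0.2 -3.7] w 14.5
travel [-0.26  5.79  0.05] ang [-0.001 -0.003 -0.004] deg 0.3
scene 2663 base n 27.0 x [ 22.4  23.4 130.2 132.4] y [-53.  -51.2  54.7  56.3]
[2.3e-03 1.0e-04 1.0e+00]
top 514 base n 24.7 x [ 20.8  22.6 130.  131.1] y [-56.7 -55.6  51.3  53. ]
[-0.003  -0.0014  1.    ]
```

View pics/s7c.png

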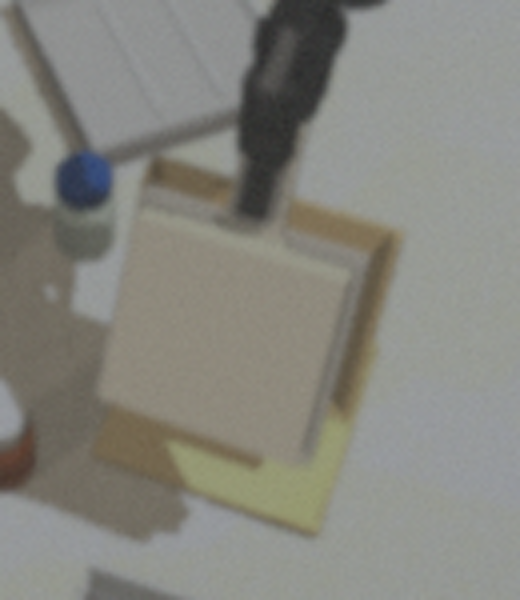

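View pics/wrist7.png

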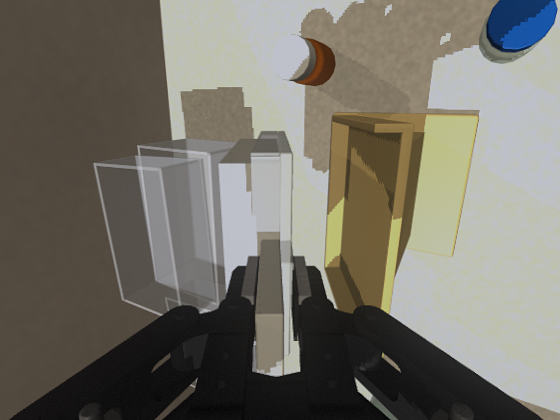

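Call:
send_rows(
  motion=[
    {"travel": [-0.2,1,0],"angular": [0,0,0],"gripper": 0.0},
    {"travel": [-0.2,2.2,0],"angular": [0,0,0],"gripper": 0.0},
    {"travel": [-0.2,3.3,0],"angular": [0,0,0],"gripper": 0.0},
    {"travel": [-0.2,4.2,0],"angular": [0,0,0],"gripper": 0.0},
    {"travel": [-0.2,4.8,0],"angular": [0,0,0],"gripper": 0.0},
  ],
)

```text
clock: 10.98
position: [599.2, 129.5, 226.9]
tcp_rot: [-0.608, 0.613, -0.354, -0.36]
contact_force: [0.5, -0.1, -3.7]
grip_width: 14.8
```

```bash
python3 - <<'E'
from fit import *
s=st()
rel(FT@np.array([106.5,122,614.9+7]),RT)
p=bot.capture("wrist")
cv2.imwrite("pics/w8c.png",cv2.resize(p["pixels"][80:330,180:400],None,fx=2.4,fy=2.4,interpolation=cv2.INTER_CUBIC))
p=bot.capture("scene")
cv2.imwrite("pics/s8c.png",cv2.resize(p["pixels"][200:350,270:400],None,fx=4,fy=4,interpolation=cv2.INTER_CUBIC))
E
```

```text
t 10.97 pos [599.2 129.5 226.9] q [ 0.269 -0.251 -0.276  1.049 -0.126 -1.346] F [ 0.5 -0.1 -3.7] w 14.8
travel [ 0.27  1.17 -0.02] ang [-0.    -0.002 -0.   ] deg 0.1
```

View pics/w8c.png

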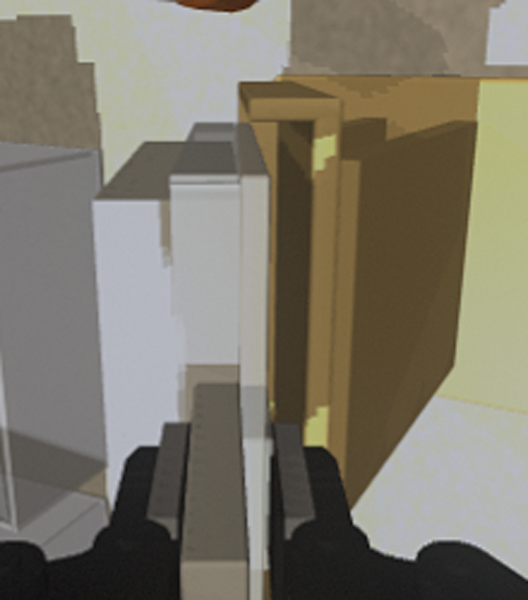

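View pics/s8c.png

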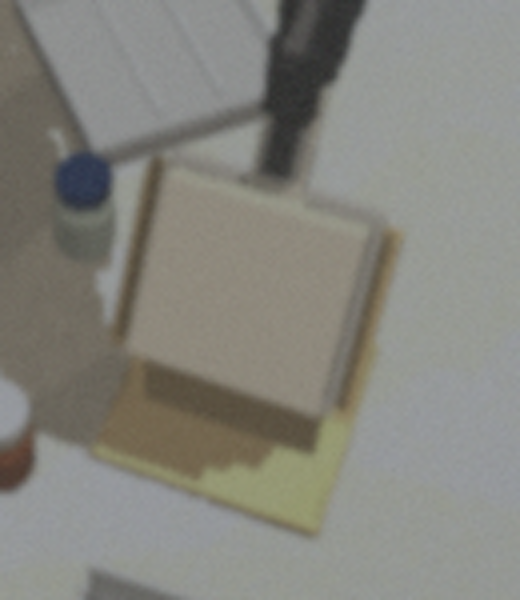

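Call:
send_rows(
  motion=[
    {"travel": [0,0.3,0],"angular": [0,0,0],"gripper": 0.0},
    {"travel": [0,0.5,0],"angular": [0,0,0],"gripper": 0.0},
    {"travel": [0,0.7,0],"angular": [0,0,0],"gripper": 0.0},
    {"travel": [0,0.8,0],"angular": [0,0,0],"gripper": 0.0},
  ],
)

```text
clock: 11.58
position: [592.2, 129.4, 222.8]
tcp_rot: [-0.608, 0.613, -0.354, -0.36]
contact_force: [-0.4, 0.7, -4.4]
grip_width: 14.6
```

Call:
send_rows(
  motion=[
    {"travel": [0,0.1,0],"angular": [0,0,0],"gripper": 0.0},
    {"travel": [0,0.2,0],"angular": [0,0,0],"gripper": 0.0},
  ],
)

```text
clock: 11.82
position: [590.8, 129.4, 222.2]
tcp_rot: [-0.608, 0.613, -0.354, -0.36]
contact_force: [2.6, -0.9, -3.2]
grip_width: 14.6
```

```bash
python3 - <<'E'
from fit import *
s=st();print(FT.T@s["contact_force"], s["torque"])
rel(FT@np.array([106.5,122,614.9+7]),RT)
p=bot.capture("wrist")
cv2.imwrite("pics/w9c.png",cv2.resize(p["pixels"][80:330,180:400],None,fx=2.4,fy=2.4,interpolation=cv2.INTER_CUBIC))
p=bot.capture("scene")
cv2.imwrite("pics/s9c.png",cv2.resize(p["pixels"][200:350,270:400],None,fx=4,fy=4,interpolation=cv2.INTER_CUBIC))
E
```

```text
t 11.82 pos [590.8 129.4 222.2] q [ 0.273 -0.272 -0.302  1.044 -0.129 -1.342] F [ 2.6 -0.9 -3.2] w 14.6
[ 4.0585081  -0.89920986  0.62694951] [-0.02992509  0.26766969  0.12504347]
travel [ 0.28  0.21 -0.01] ang [-0.    -0.002  0.   ] deg 0.1
```

View pics/w9c.png

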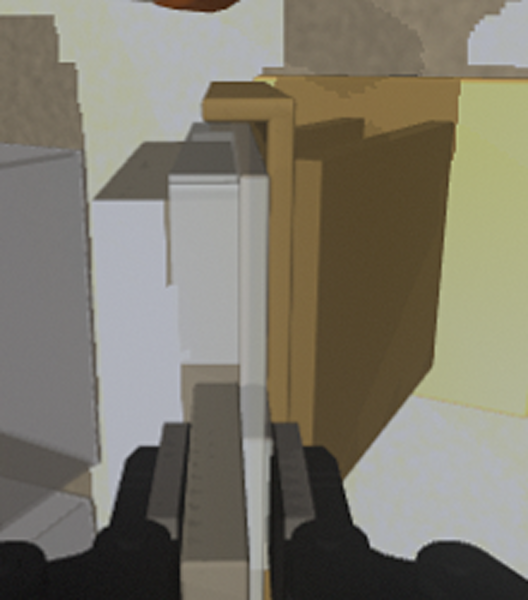

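View pics/s9c.png

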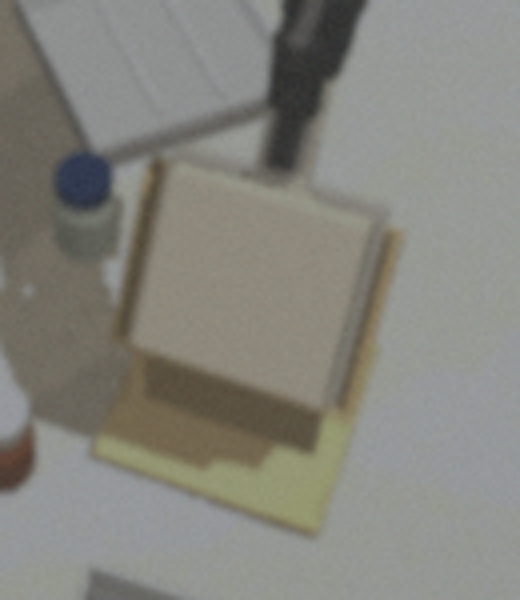

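Call:
send_rows(
  motion=[
    {"travel": [0,0.1,0],"angular": [0,0,0],"gripper": 0.0},
    {"travel": [0,0.1,0],"angular": [0,0,0],"gripper": 0.0},
  ],
)

```text
clock: 12.18
position: [590.3, 129.4, 222.2]
tcp_rot: [-0.608, 0.613, -0.354, -0.36]
contact_force: [5.2, -0.6, -4.1]
grip_width: 14.6
```

```bash
python3 - <<'E'
from fit import *
s=st();print(FT.T@s["contact_force"], FT.T@s["torque"])
rel(FT@np.array([106.5,122,614.9+7]),RT)
E
```

```text
t 12.18 pos [590.3 129.4 222.2] q [ 0.274 -0.274 -0.304  1.043 -0.129 -1.341] F [ 5.2 -0.6 -4.1] w 14.6
[ 6.10655894 -0.69778646  2.41613853] [-0.19105333 -0.1958118  -0.02139301]
travel [ 0.3   0.18 -0.01] ang [-0.    -0.002  0.002] deg 0.2
```

Call:
send_rows(
  motion=[
    {"travel": [0,0.1,0],"angular": [0,0,0],"gripper": 0.0},
    {"travel": [0,0.15,0],"angular": [0,0,0],"gripper": 0.0},
    {"travel": [0,0.15,0],"angular": [0,0,0],"gripper": 0.0},
  ],
)

```text
clock: 12.55
position: [590.0, 129.4, 222.6]
tcp_rot: [-0.609, 0.613, -0.353, -0.359]
contact_force: [8.2, 0.9, -4.2]
grip_width: 14.4
```

```bash
python3 - <<'E'
from fit import *
s=st();print(FT.T@s["contact_force"], FT.T@s["torque"])
rel(FT@np.array([106.5,122,614.9+7]),RT)
for n in("scene","top"):
    p=bot.capture(n);C=cloud(p);L=(C.reshape(-1,3))@FT-TT
    m=(abs(L[:,1])<75)&(abs(L[:,0])<70)&(abs(L[:,2]-36)<12)&(p["depth"].ravel()>0)
    Q=L[m];k=np.median(Q[:,2]);Q=Q[abs(Q[:,2]-k)<3];print(n,m.sum(),"base n",k.round(1),"x",np.percentile(Q[:,0],[.5,2,98,99.5]).round(1),"y",np.percentile(Q[:,1],[.5,2,98,99.5]).round(1))
    c=Q.mean(0);nn=np.linalg.svd(Q-c)[2][2];print((nn*np.sign(nn[2])).round(4))
E
```

```text
t 12.55 pos [590.  129.4 222.6] q [ 0.274 -0.277 -0.307  1.04  -0.13  -1.341] F [ 8.2  0.9 -4.2] w 14.4
[7.75781131 0.7841729  4.98093371] [-0.22189145 -0.75000549 -0.01182853]
travel [ 0.35  0.16 -0.02] ang [-0.001 -0.002  0.005] deg 0.3
scene 2450 base n 36.4 x [-62.7 -61.5  45.7  47.4] y [-51.5 -49.7  56.2  57.6]
[-0.0066  0.0019  1.    ]
top 676 base n 36.1 x [-65.5 -64.3  40.8  45.2] y [-55.  -53.5  52.6  54.2]
[-0.0113  0.0025  0.9999]
```

Call:
send_rows(
  motion=[
    {"travel": [0.15,-0.1,0],"angular": [0,0,0],"gripper": 0.0},
    {"travel": [0.3,-0.1,0],"angular": [0,0,0],"gripper": 0.0},
    {"travel": [0.4,-0.1,0],"angular": [0,0,0],"gripper": 0.0},
  ],
)

```text
clock: 13.02
position: [592.6, 129.4, 219.1]
tcp_rot: [-0.609, 0.613, -0.353, -0.359]
contact_force: [0.3, 0.1, -3.3]
grip_width: 14.3
```

```bash
cat > chk.py <<'E'
from fit import *
s=st();print((FT.T@s["contact_force"]).round(1), (FT.T@s["torque"]).round(2))
rel(FT@np.array([108.5,122,614.9+7]),RT)
for n in("scene","top"):
    p=bot.capture(n);C=cloud(p);L=(C.reshape(-1,3))@FT-TT
    m=(abs(L[:,1])<75)&(abs(L[:,0])<70)&(abs(L[:,2]-36)<12)&(p["depth"].ravel()>0)
    Q=L[m];k=np.median(Q[:,2]);Q=Q[abs(Q[:,2]-k)<3];print(n,m.sum(),"base n",k.round(1),"x",np.percentile(Q[:,0],[.5,2,98,99.5]).round(1),"y",np.percentile(Q[:,1],[.5,2,98,99.5]).round(1))
    c=Q.mean(0);nn=np.linalg.svd(Q-c)[2][2];print((nn*np.sign(nn[2])).round(4))
E
python3 chk.py
```

```text
t 13.03 pos [592.6 129.4 219.1] q [ 0.273 -0.271 -0.308  1.033 -0.129 -1.342] F [ 0.3  0.1 -3.3] w 14.3
[ 3.   0.1 -1.4] [0.02 0.98 0.03]
travel [ 0.12  0.21 -0.02] ang [-0.001 -0.002  0.004] deg 0.2
scene 2453 base n 36.7 x [-58.3 -56.9  50.4  52. ] y [-51.9 -49.8  56.   57.5]
[-0.0023 -0.0014  1.    ]
top 682 base n 36.3 x [-61.3 -59.6  49.7  51.1] y [-55.3 -53.7  52.5  53.8]
[-8.4e-03 -8.0e-04  1.0e+00]
```

Call:
send_rows(
  motion=[
    {"travel": [0.12,0.05,0],"angular": [0,0,0],"gripper": 0.0},
    {"travel": [0.24,0.07,0],"angular": [0,0,0],"gripper": 0.0},
    {"travel": [0.24,0.07,0],"angular": [0,0,0],"gripper": 0.0},
  ],
)

```text
clock: 13.5
position: [593.1, 129.3, 218.7]
tcp_rot: [-0.609, 0.614, -0.352, -0.358]
contact_force: [-9.8, -2.2, 8.3]
grip_width: 14.4
```

```bash
python3 chk.py
```

```text
t 13.5 pos [593.1 129.3 218.7] q [ 0.272 -0.271 -0.31   1.03  -0.129 -1.343] F [-9.8 -2.2  8.3] w 14.4
[-12.1  -2.1  -4.4] [-0.02  1.88 -0.36]
travel [ 0.06  0.24 -0.01] ang [-0.001 -0.002  0.006] deg 0.4
scene 2444 base n 36.9 x [-57.6 -56.1  50.7  52.4] y [-51.8 -50.3  55.9  57.5]
[-0.0046 -0.0018  1.    ]
top 679 base n 36.5 x [-61.3 -59.8  48.2  50. ] y [-55.3 -54.2  52.7  54. ]
[-0.0072 -0.0011  1.    ]
```

Call:
send_rows(
  motion=[
    {"travel": [-0.08,0,0],"angular": [0,0,0],"gripper": 0.0},
    {"travel": [-0.08,0,0],"angular": [0,0,0],"gripper": 0.0},
  ],
)

```text
clock: 13.85
position: [592.7, 129.3, 219.4]
tcp_rot: [-0.609, 0.613, -0.352, -0.358]
contact_force: [-0.4, 0.6, -3.3]
grip_width: 14.4
```

```bash
python3 - <<'E'
from fit import *
s=st();print((FT.T@s["contact_force"]).round(1), (FT.T@s["torque"]).round(2), (FT.T@s["position"]).round(1))
E
```

```text
t 13.85 pos [592.7 129.3 219.4] q [ 0.272 -0.272 -0.31   1.031 -0.129 -1.342] F [-0.4  0.6 -3.3] w 14.4
[ 2.7  0.6 -2. ] [ 0.    0.97 -0.04] [107.2 122.1 624.3]
```

Call:
send_rows(
  motion=[
    {"travel": [0,0.12,0],"angular": [0,0,0],"gripper": 0.0},
    {"travel": [0,0.15,0],"angular": [0,0,0],"gripper": 0.0},
  ],
)

```text
clock: 14.1
position: [592.0, 129.3, 219.0]
tcp_rot: [-0.609, 0.614, -0.352, -0.358]
contact_force: [6.5, 0.3, -3.5]
grip_width: 14.2
```

```bash
python3 - <<'E'
from fit import *
s=st();print((FT.T@s["contact_force"]).round(1), (FT.T@s["torque"]).round(2), (FT.T@s["position"]).round(1))
E
```

```text
t 14.1 pos [592.  129.3 219. ] q [ 0.273 -0.275 -0.313  1.029 -0.13  -1.342] F [ 6.5  0.3 -3.5] w 14.2
[6.3 0.3 3.9] [-0.23 -0.29  0.01] [107.1 122.1 623.5]
```

Call:
send_rows(
  motion=[
    {"travel": [0,-0.05,0],"angular": [0,0,0],"gripper": 0.2},
    {"travel": [0,-0.05,0],"angular": [0,0,0],"gripper": 0.25},
    {"travel": [0,-0.05,0],"angular": [0,0,0],"gripper": 0.35},
    {"travel": [0,-0.05,0],"angular": [0,0,0],"gripper": 0.35},
  ],
)

```text
clock: 14.6
position: [592.5, 129.4, 219.4]
tcp_rot: [-0.609, 0.614, -0.352, -0.358]
contact_force: [-0.2, -0.4, 0.4]
grip_width: 30.0
```

```bash
python3 - <<'E'
exec(open("chk.py").read())
print((FT.T@s["position"]).round(1))
p=bot.capture("wrist");save(p,"w10")
E
```

```text
t 14.6 pos [592.5 129.4 219.4] q [ 0.273 -0.274 -0.312  1.029 -0.13  -1.342] F [-0.2 -0.4  0.4] w 30.0
[-0.5 -0.4  0.1] [-0.01  0.41 -0.02]
travel [ 0.15  0.22 -0.01] ang [-0.001 -0.002  0.008] deg 0.4
scene 2423 base n 36.0 x [-52.7 -51.5  55.8  57.8] y [-51.4 -49.6  56.2  57.8]
[6.0e-04 1.6e-03 1.0e+00]
top 655 base n 35.7 x [-55.9 -54.2  52.4  55.4] y [-54.8 -53.4  52.9  54.2]
[-0.001   0.0036  1.    ]
[107.  122.1 624.1]
```

View pics/w10.png

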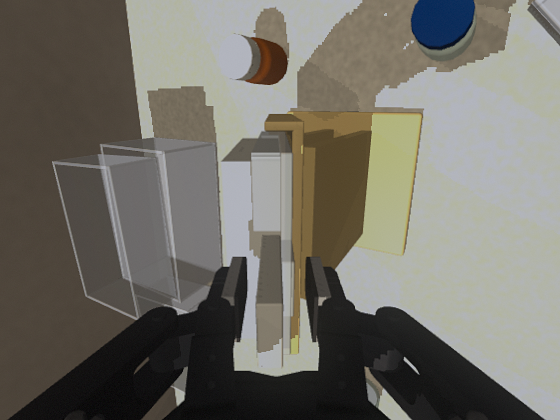

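Call:
send_rows(
  motion=[
    {"travel": [-0.8,-0.05,0],"angular": [0,0,0],"gripper": 0.35},
    {"travel": [-1.6,-0.1,0],"angular": [0,0,0.004],"gripper": 0.35},
    {"travel": [-2.2,-0.22,0],"angular": [0,0,0.004],"gripper": 0.35},
    {"travel": [-2.2,-0.22,0],"angular": [0,0,0.004],"gripper": 0.35},
  ],
)

```text
clock: 15.25
position: [583.6, 129.4, 240.6]
tcp_rot: [-0.609, 0.613, -0.353, -0.359]
contact_force: [0.3, -0.6, -0.3]
grip_width: 30.1
```

```bash
python3 - <<'E'
from fit import *
s=st();print((FT.T@s["contact_force"]).round(1),((FT.T@s["position"])-TT).round(1))
p=bot.capture("wrist");
cv2.imwrite("pics/w11c.png",cv2.resize(p["pixels"][180:400,180:400],None,fx=2.7,fy=2.7,interpolation=cv2.INTER_CUBIC))
E
```

```text
t 15.25 pos [583.6 129.4 240.6] q [ 0.278 -0.29  -0.282  1.078 -0.131 -1.338] F [ 0.3 -0.6 -0.3] w 30.1
[ 0.4 -0.6  0.1] [-103.4    1.3   12.1]
```

View pics/w11c.png

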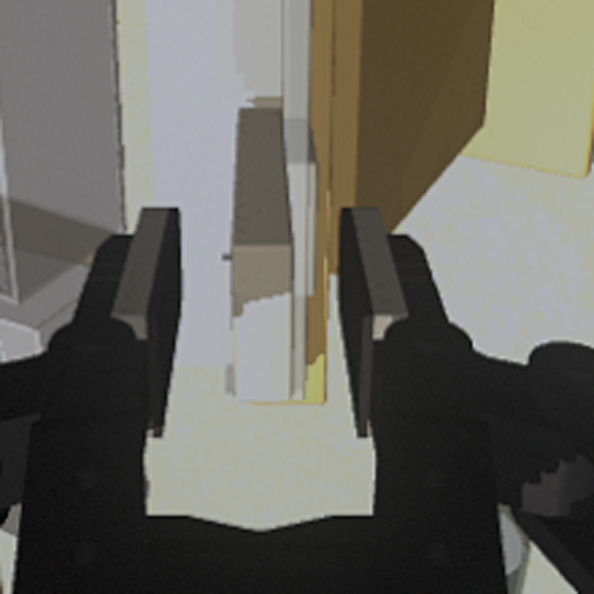

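Call:
send_rows(
  motion=[
    {"travel": [0,0,0],"angular": [0,0,0],"gripper": 0.2},
    {"travel": [0,0,0],"angular": [0,0,0],"gripper": 0.12},
    {"travel": [0,0,0],"angular": [0,0,0],"gripper": 0.0},
    {"travel": [0,0,0],"angular": [0,0,0],"gripper": 0.0},
    {"travel": [0,0,0],"angular": [0,0,0],"gripper": 0.0},
  ],
)

```text
clock: 15.92
position: [583.7, 129.4, 240.0]
tcp_rot: [-0.609, 0.613, -0.353, -0.359]
contact_force: [2.1, 0.1, 0.0]
grip_width: 8.9
```

```bash
python3 chk.py; python3 - <<'E'
from fit import *
s=bot.state();print(((FT.T@s["position"])-TT).round(1),s["grip_width"])
p=bot.capture("wrist");
cv2.imwrite("pics/w12c.png",cv2.resize(p["pixels"][180:400,180:400],None,fx=2.7,fy=2.7,interpolation=cv2.INTER_CUBIC))
E
```

```text
t 15.93 pos [583.7 129.4 240. ] q [ 0.277 -0.289 -0.283  1.077 -0.131 -1.338] F [2.1 0.1 0. ] w 8.9
[1.  0.1 1.8] [-0.08 -0.15 -0.02]
travel [ 2.38  0.47 -0.02] ang [-0.001 -0.002  0.004] deg 0.3
scene 2411 base n 36.1 x [-52.4 -51.6  55.8  58. ] y [-51.6 -49.7  56.2  57.9]
[0.0014 0.0025 1.    ]
top 681 base n 35.7 x [-55.7 -54.1  52.9  54.1] y [-54.9 -53.4  52.4  54.4]
[-3.4e-03  7.0e-04  1.0e+00]
[-102.8    1.2   11.8] 8.602371985210763
```

View pics/w12c.png

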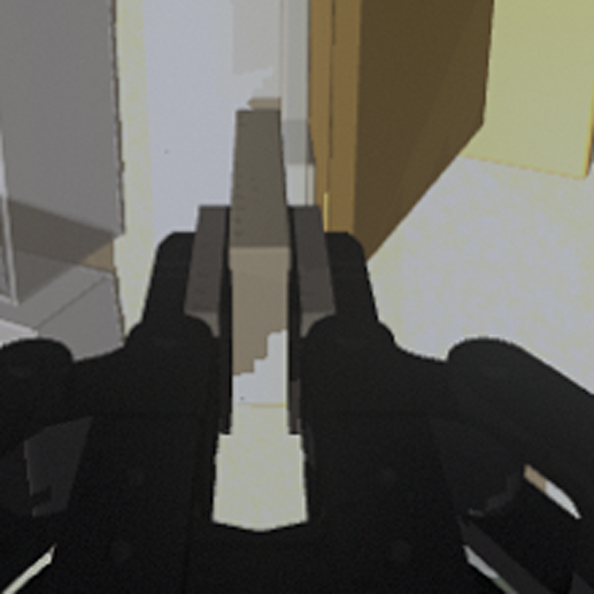

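Call:
send_rows(
  motion=[
    {"travel": [-0.1,0,0],"angular": [0,0,0],"gripper": 0.0},
    {"travel": [-0.2,-0.1,0],"angular": [0,0,0],"gripper": 0.0},
    {"travel": [-0.2,-0.3,0],"angular": [0,0,0],"gripper": 0.0},
    {"travel": [-0.2,-0.55,0],"angular": [0,0,0],"gripper": 0.0},
    {"travel": [-0.2,-0.8,0],"angular": [0,0,0],"gripper": 0.0},
  ],
)

```text
clock: 16.7
position: [589.6, 129.4, 245.5]
tcp_rot: [-0.609, 0.613, -0.353, -0.359]
contact_force: [-0.2, 0.1, -2.0]
grip_width: 9.1
```

```bash
python3 - <<'E'
from fit import *
s=st();print((FT.T@s["contact_force"]).round(1),((FT.T@s["position"])-TT).round(1),s["grip_width"])
p=bot.capture("wrist");
cv2.imwrite("pics/w13c.png",cv2.resize(p["pixels"][80:330,160:380],None,fx=2.4,fy=2.4,interpolation=cv2.INTER_CUBIC))
p=bot.capture("scene")
cv2.imwrite("pics/s13c.png",cv2.resize(p["pixels"][200:350,270:400],None,fx=4,fy=4,interpolation=cv2.INTER_CUBIC))
E
```

```text
t 16.7 pos [589.6 129.4 245.5] q [ 0.274 -0.274 -0.26   1.085 -0.13  -1.341] F [-0.2  0.1 -2. ] w 9.1
[ 1.7  0.1 -1.2] [-104.6    1.2   19.8] 9.059527076889228
```

View pics/w13c.png

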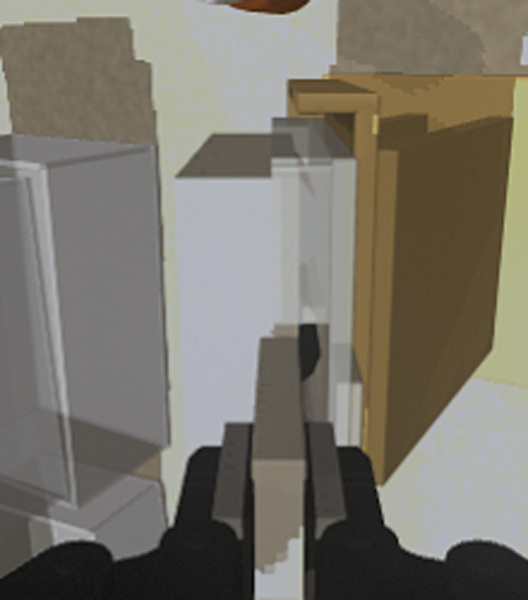

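View pics/s13c.png

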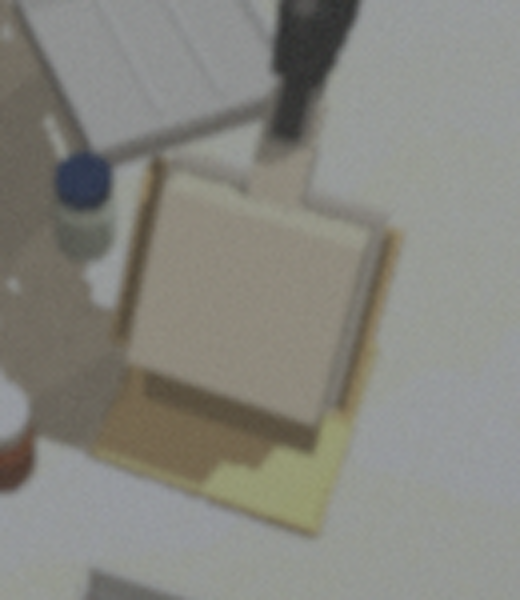

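Call:
send_rows(
  motion=[
    {"travel": [0,-0.3,0],"angular": [0,0,0],"gripper": 0.0},
    {"travel": [0,-0.6,0],"angular": [0,0,0],"gripper": 0.0},
    {"travel": [0,-1.0,0],"angular": [0,0,0],"gripper": 0.0},
    {"travel": [0,-1.4,0],"angular": [0,0,0],"gripper": 0.0},
    {"travel": [0,-1.8,0],"angular": [0,0,0],"gripper": 0.0},
  ],
)

```text
clock: 17.42
position: [605.7, 129.6, 254.7]
tcp_rot: [-0.609, 0.613, -0.353, -0.359]
contact_force: [0.4, 0.4, -2.3]
grip_width: 8.7
```

Call:
send_rows(
  motion=[
    {"travel": [0,-0.5,0],"angular": [0,0,0],"gripper": 0.0},
    {"travel": [0,-1.2,0],"angular": [0,0,0],"gripper": 0.0},
    {"travel": [0,-2.0,0],"angular": [0,0,0],"gripper": 0.0},
    {"travel": [0,-3.0,0],"angular": [0,0,0],"gripper": 0.0},
    {"travel": [0,-4.0,0],"angular": [0,0,0],"gripper": 0.0},
  ],
)

```text
clock: 18.05
position: [641.2, 130.0, 274.8]
tcp_rot: [-0.609, 0.613, -0.353, -0.359]
contact_force: [-0.1, -1.0, -1.2]
grip_width: 8.7
```

```bash
python3 - <<'E'
from fit import *
s=st();print((FT.T@s["contact_force"]).round(1),((FT.T@s["position"])-TT).round(1),s["grip_width"])
p=bot.capture("wrist");save(p,"w14")
p=bot.capture("scene")
cv2.imwrite("pics/s14c.png",cv2.resize(p["pixels"][200:350,270:400],None,fx=4,fy=4,interpolation=cv2.INTER_CUBIC))
E
```

```text
t 18.05 pos [641.2 130.  274.8] q [ 0.249 -0.149 -0.1    1.116 -0.117 -1.363] F [-0.1 -1.  -1.2] w 8.7
[ 1.  -1.  -0.7] [-104.2    1.1   79.1] 8.734831275556056
```

View pics/w14.png

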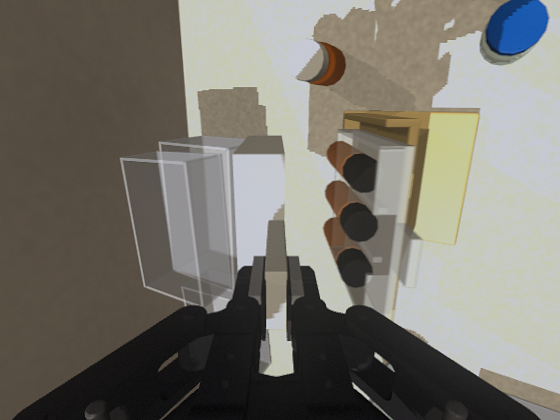

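View pics/s14c.png

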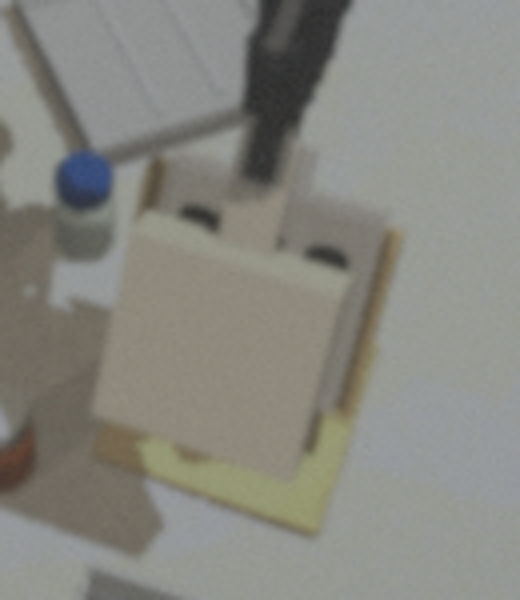

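Call:
send_rows(
  motion=[
    {"travel": [-1,-0.6,0],"angular": [0,0,0],"gripper": 0.0},
    {"travel": [-3,-1.7,0],"angular": [0,0,0],"gripper": 0.0},
    {"travel": [-5.5,-3,0],"angular": [0,0,0],"gripper": 0.0},
    {"travel": [-8.5,-4,0],"angular": [0,0,0],"gripper": 0.0},
    {"travel": [-12,-4,0],"angular": [0,0,0],"gripper": 0.0},
  ],
)

```text
clock: 18.77
position: [616.8, 129.8, 400.5]
tcp_rot: [-0.609, 0.613, -0.353, -0.359]
contact_force: [1.0, 0.3, -2.0]
grip_width: 9.0
```

```bash
python3 - <<'E'
from fit import *
s=st()
rel([570,-20,400],toolS(True,FS),s)
E
```

```text
t 18.77 pos [616.8 129.8 400.5] q [ 0.26  -0.132  0.164  1.364 -0.123 -1.353] F [ 1.   0.3 -2. ] w 9.0
travel [ -2.33   4.23 -14.93] ang [ 0.053  0.029 -0.007] deg 3.5
```

Call:
send_rows(
  motion=[
    {"travel": [-0.3,0.5,-2],"angular": [0.1,0,0],"gripper": 0.0},
    {"travel": [-0.8,1.5,-5],"angular": [0.25,0,0],"gripper": 0.0},
    {"travel": [-1.3,2.6,-9],"angular": [0.4,0,0],"gripper": 0.0},
    {"travel": [-2,3.6,-12.5],"angular": [0.56,0,0],"gripper": 0.0},
    {"travel": [-2.3,4.2,-15],"angular": [0.72,0,0],"gripper": 0.0},
  ],
)

```text
clock: 19.4
position: [569.5, -22.0, 401.4]
tcp_rot: [0.787, -0.357, 0.456, 0.21]
contact_force: [-0.2, 0.4, -1.4]
grip_width: 9.1
```

Call:
send_rows(
  motion=[
    {"travel": [0,0,0],"angular": [0.16,0,0],"gripper": 0.0},
    {"travel": [0,0,0],"angular": [0.32,0,0],"gripper": 0.0},
    {"travel": [0,0,0],"angular": [0.48,0,0],"gripper": 0.0},
    {"travel": [0,0,0],"angular": [0.65,0,0],"gripper": 0.0},
    {"travel": [0,0,0],"angular": [0.82,0,0],"gripper": 0.0},
  ],
)

```text
clock: 20.02
position: [569.2, -22.0, 402.4]
tcp_rot: [0.865, -0.011, 0.502, 0.009]
contact_force: [0.2, 0.1, -2.0]
grip_width: 8.8
```

Call:
send_rows(
  motion=[
    {"travel": [0,0,0],"angular": [0.16,0,0],"gripper": 0.0},
    {"travel": [0,0,0],"angular": [0.32,0,0],"gripper": 0.0},
    {"travel": [0,0,0],"angular": [0.48,0,0],"gripper": 0.0},
    {"travel": [0,0,0],"angular": [0.65,0,0],"gripper": 0.0},
    {"travel": [0,0,0],"angular": [0.82,0,0],"gripper": 0.0},
  ],
)

```text
clock: 20.65
position: [568.9, -21.9, 403.5]
tcp_rot: [0.797, 0.337, 0.463, -0.193]
contact_force: [0.1, -0.6, -1.2]
grip_width: 9.0
```

```bash
python3 - <<'E'
from fit import *
s=st()
rel([610,-150,390],toolS(False,FS),s)
E
```

```text
t 20.65 pos [568.9 -21.9 403.5] q [-0.053 -0.282  0.044  1.377  0.03   0.751] F [ 0.1 -0.6 -1.2] w 9.0
travel [ 3.17 -6.89 11.19] ang [ 0.818 -0.029 -0.008] deg 46.9
```

Call:
send_rows(
  motion=[
    {"travel": [0.5,-1,1.5],"angular": [0.16,0,0],"gripper": 0.0},
    {"travel": [1,-2,4],"angular": [0.32,-0.01,0],"gripper": 0.0},
    {"travel": [1.7,-4,7],"angular": [0.49,-0.02,0],"gripper": 0.0},
    {"travel": [2.5,-6,10],"angular": [0.66,-0.025,-0.008],"gripper": 0.0},
    {"travel": [3.2,-6.9,11.2],"angular": [0.818,-0.029,-0.008],"gripper": 0.0},
  ],
)

```text
clock: 21.28
position: [610.2, -151.8, 390.2]
tcp_rot: [0.602, 0.623, 0.336, -0.37]
contact_force: [0.2, -0.7, -1.4]
grip_width: 8.6
```

```bash
python3 - <<'E'
from fit import *
s=st();
rel([610,-150,390],toolS(False,FS),s)
for n in("scene","top"):
    p=bot.capture(n);save(p,n+"15");C=cloud(p);L=(C.reshape(-1,3)-s["position"])@FS
    ok=p["depth"].ravel()>0
    m=(abs(L[:,1])<75)&(L[:,0]>20)&(L[:,0]<180)&(abs(L[:,2])<35)&ok
    Q=L[m];print(n,m.sum(),"x",np.percentile(Q[:,0],[.5,2,98,99.5]).round(1),"y",np.percentile(Q[:,1],[.5,2,98,99.5]).round(1),"n",np.percentile(Q[:,2],[1,10,50,90,99]).round(1))
    rim=Q[Q[:,2]>0];c=rim.mean(0)
p=bot.capture("wrist");save(p,"w15")
E
```

```text
t 21.27 pos [ 610.2 -151.8  390.2] q [-0.296 -0.153  0.122  1.334  0.12   1.364] F [ 0.2 -0.7 -1.4] w 8.6
travel [ 0.   -0.04 -0.18] ang [-0.007  0.002 -0.   ] deg 0.4
scene 2788 x [ 22.   27.9 158.1 159.9] y [-54.8 -53.   56.   56.5] n [-24.9 -23.  -14.6   3.9   6. ]
top 534 x [ 25.2  36.  158.  161.4] y [-58.2 -57.   52.1  52.4] n [-25.1 -21.1  -6.2   3.5   4.9]
```

View pics/scene15.png

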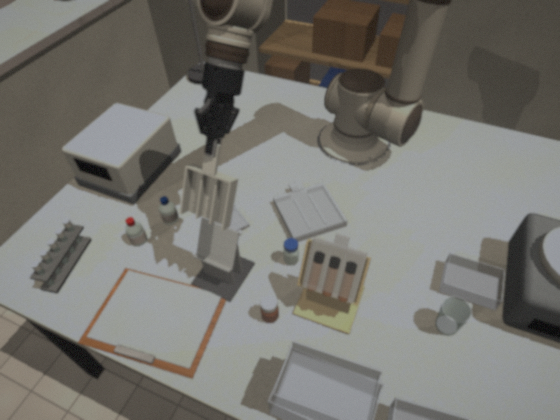

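View pics/w15.png

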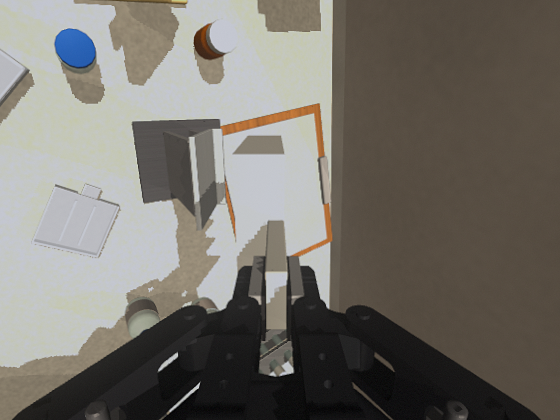

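```bash
python3 - <<'E'
from fit import *
s=st();
rel(FS@(RS+[-107,0,25.5+60]),toolS(False,FS),s)
E
```

```text
t 21.43 pos [ 609.9 -150.6  389.8] q [-0.294 -0.154  0.121  1.335  0.12   1.358] F [ 0.4 -0.  -1.9] w 8.6
travel [13.22  0.1   0.34] ang [0.001 0.001 0.   ] deg 0.1
```

Call:
send_rows(
  motion=[
    {"travel": [1.5,0.1,0.1],"angular": [0,0,0],"gripper": 0.0},
    {"travel": [4.5,0.1,0.2],"angular": [0,0,0],"gripper": 0.0},
    {"travel": [8,0.1,0.3],"angular": [0,0,0],"gripper": 0.0},
    {"travel": [11.5,0.1,0.3],"angular": [0,0,0],"gripper": 0.0},
    {"travel": [13.2,0.1,0.3],"angular": [0,0,0],"gripper": 0.0},
  ],
)

```text
clock: 22.05
position: [676.6, -155.9, 273.1]
tcp_rot: [0.604, 0.619, 0.34, -0.369]
contact_force: [-0.8, 0.5, -1.6]
grip_width: 9.1
```

```bash
python3 - <<'E'
from fit import *
s=st();
rel(FS@(RS+[-107,0,25.5]),toolS(False,FS),s)
p=bot.capture("wrist");save(p,"w16")
E
```

```text
t 22.05 pos [ 676.6 -155.9  273.1] q [-0.269 -0.061 -0.024  1.097  0.108  1.377] F [-0.8  0.5 -1.6] w 9.1
travel [-0.21 -5.86  0.13] ang [ 0.004 -0.     0.003] deg 0.3
```

View pics/w16.png

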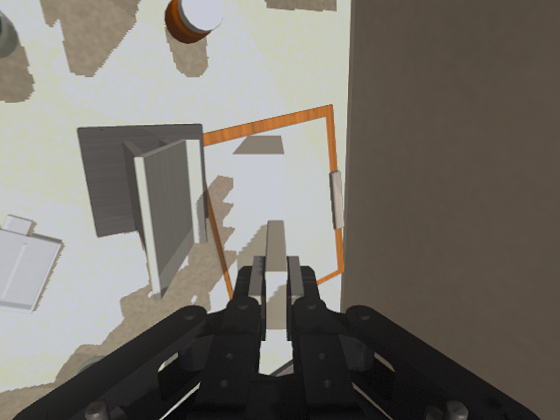

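Call:
send_rows(
  motion=[
    {"travel": [-0.2,-1,0.1],"angular": [0.003,0,0.002],"gripper": 0.0},
    {"travel": [-0.2,-2.2,0.1],"angular": [0.003,0,0.002],"gripper": 0.0},
    {"travel": [-0.2,-3.4,0.1],"angular": [0.003,0,0.002],"gripper": 0.0},
    {"travel": [-0.2,-4.4,0.1],"angular": [0.003,0,0.002],"gripper": 0.0},
    {"travel": [-0.2,-4.9,0.1],"angular": [0.003,0,0.002],"gripper": 0.0},
  ],
)

```text
clock: 22.72
position: [632.5, -155.1, 249.1]
tcp_rot: [0.603, 0.621, 0.339, -0.369]
contact_force: [0.5, -0.4, -2.8]
grip_width: 8.8
```

```bash
python3 - <<'E'
from fit import *
s=st();print((FS.T@s["contact_force"]).round(1))
rel(FS@(RS+[-107,0,25.5]),toolS(False,FS),s)
p=bot.capture("wrist");save(p,"w17")
p=bot.capture("scene")
cv2.imwrite("pics/s17c.png",cv2.resize(p["pixels"][170:300,150:290],None,fx=4,fy=4,interpolation=cv2.INTER_CUBIC))
E
```

```text
t 22.73 pos [ 632.5 -155.1  249.1] q [-0.29  -0.167 -0.167  1.061  0.119  1.362] F [ 0.5 -0.4 -2.8] w 8.8
[ 2.7 -0.4 -0.9]
travel [-0.1  -0.84  0.01] ang [ 0.    -0.     0.002] deg 0.1
```

View pics/w17.png

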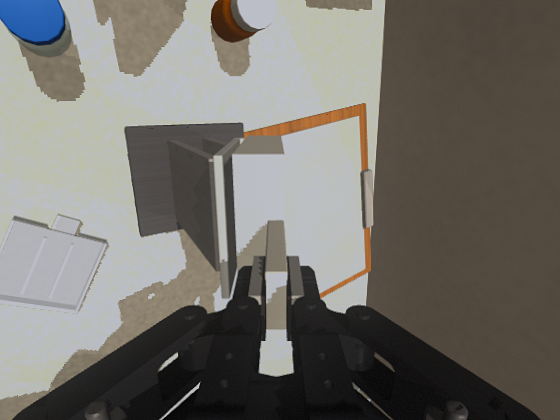

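View pics/s17c.png

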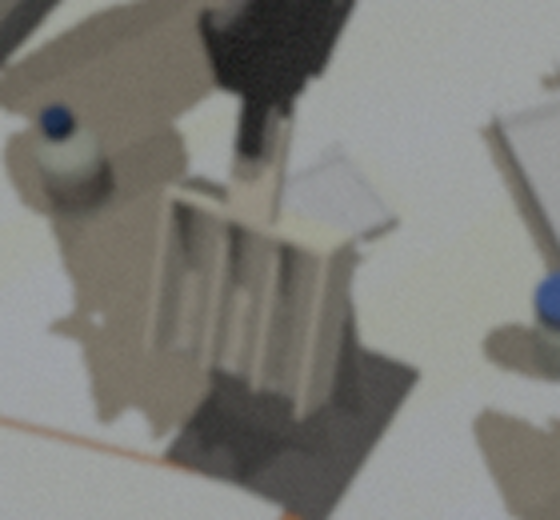

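Call:
send_rows(
  motion=[
    {"travel": [-0.05,-0.2,0],"angular": [0,0,0],"gripper": 0.0},
    {"travel": [-0.1,-0.4,0],"angular": [0,0,0],"gripper": 0.0},
    {"travel": [-0.1,-0.6,0],"angular": [0,0,0],"gripper": 0.0},
    {"travel": [-0.1,-0.6,0],"angular": [0,0,0],"gripper": 0.0},
  ],
)

```text
clock: 23.32
position: [627.0, -154.8, 246.8]
tcp_rot: [0.603, 0.621, 0.339, -0.37]
contact_force: [0.5, -0.4, -2.1]
grip_width: 9.2
```

Call:
send_rows(
  motion=[
    {"travel": [0,-0.1,0],"angular": [0,0,0],"gripper": 0.0},
    {"travel": [0,-0.15,0],"angular": [0,0,0],"gripper": 0.0},
  ],
)

```text
clock: 23.58
position: [625.8, -154.7, 246.1]
tcp_rot: [0.603, 0.621, 0.339, -0.369]
contact_force: [1.1, 0.1, -1.9]
grip_width: 8.9
```

```bash
cat > chk2.py <<'E'
from fit import *
s=st();print((FS.T@s["contact_force"]).round(1),(FS.T@s["torque"]).round(2))
rel(FS@(RS+[-107,0,25.5]),toolS(False,FS),s)
for n in("scene","top"):
    p=bot.capture(n);C=cloud(p);L=C.reshape(-1,3)@FS-RS
    m=(abs(L[:,1])<60)&(abs(L[:,0])<66)&(L[:,2]>22)&(L[:,2]<40)&(p["depth"].ravel()>0)
    Q=L[m];k=np.median(Q[:,2]);print(n,m.sum(),"rim n",k.round(1),"x",np.percentile(Q[:,0],[.5,2,98,99.5]).round(1),"y",np.percentile(Q[:,1],[.5,2,98,99.5]).round(1))
E
python3 chk2.py
```

```text
t 23.57 pos [ 625.8 -154.7  246.1] q [-0.293 -0.183 -0.187  1.058  0.12   1.36 ] F [ 1.1  0.1 -1.9] w 8.9
[ 2.2  0.1 -0. ] [0.01 0.41 0.03]
travel [-0.03 -0.11  0.02] ang [ 0.    -0.001  0.002] deg 0.1
scene 525 rim n 28.4 x [-65.7 -64.   50.8  53.5] y [-55.6 -54.2  56.3  56.7]
top 174 rim n 28.1 x [-62.8 -60.7  48.8  53. ] y [-56.6 -55.9  53.   53.2]
```

Nearly in contact; settle a touch further and slide down towards the ledge.

Call:
send_rows(
  motion=[
    {"travel": [0.05,-0.08,0],"angular": [0,0,0],"gripper": 0.0},
    {"travel": [0.15,-0.12,0],"angular": [0,0,0],"gripper": 0.0},
    {"travel": [0.2,-0.12,0],"angular": [0,0,0],"gripper": 0.0},
  ],
)

```text
clock: 24.05
position: [626.0, -154.8, 244.6]
tcp_rot: [0.603, 0.621, 0.338, -0.369]
contact_force: [-1.3, -1.4, 4.2]
grip_width: 8.7
```

```bash
python3 chk2.py
```

```text
t 24.05 pos [ 626.  -154.8  244.6] q [-0.293 -0.184 -0.191  1.054  0.12   1.36 ] F [-1.3 -1.4  4.2] w 8.7
[-4.2 -1.5  1. ] [ 0.06  0.16 -0.08]
travel [-0.17 -0.06  0.01] ang [ 0.    -0.     0.001] deg 0.1
scene 491 rim n 28.7 x [-65.2 -63.4  51.9  54.3] y [-54.6 -53.9  56.2  56.8]
top 176 rim n 27.9 x [-64.2 -61.1  52.   55. ] y [-56.6 -56.1  53.   53.1]
```

Call:
send_rows(
  motion=[
    {"travel": [-0.02,-0.08,0],"angular": [0,0,0],"gripper": 0.0},
    {"travel": [-0.02,-0.1,0],"angular": [0,0,0],"gripper": 0.0},
    {"travel": [-0.02,-0.1,0],"angular": [0,0,0],"gripper": 0.0},
  ],
)

```text
clock: 24.52
position: [625.5, -154.7, 244.6]
tcp_rot: [0.603, 0.621, 0.338, -0.369]
contact_force: [5.6, -0.4, 0.9]
grip_width: 8.9
```

```bash
python3 chk2.py
```

```text
t 24.52 pos [ 625.5 -154.7  244.6] q [-0.293 -0.186 -0.193  1.053  0.121  1.359] F [ 5.6 -0.4  0.9] w 8.9
[ 2.  -0.1  5.3] [ 0.18 -0.77  0.06]
travel [-0.14 -0.    0.01] ang [ 0. -0.  0.] deg 0.0
scene 509 rim n 28.4 x [-65.4 -64.1  51.7  54.1] y [-55.7 -54.6  56.5  56.9]
top 178 rim n 27.7 x [-64.1 -61.5  50.6  54. ] y [-56.4 -55.9  52.9  53. ]
```

Firmly on seat and ledge (~6 N). Release gently, then check before backing out.

Call:
send_rows(
  motion=[
    {"travel": [0,0.04,0],"angular": [0,0,0],"gripper": 0.13},
    {"travel": [0,0.04,0],"angular": [0,0,0],"gripper": 0.2},
    {"travel": [0,0.04,0],"angular": [0,0,0],"gripper": 0.35},
    {"travel": [0,0.04,0],"angular": [0,0,0],"gripper": 0.35},
  ],
)

```text
clock: 25.12
position: [625.7, -154.7, 244.6]
tcp_rot: [0.603, 0.621, 0.338, -0.369]
contact_force: [-0.2, -0.2, 0.4]
grip_width: 29.8
```

```bash
python3 chk2.py; python3 - <<'E'
from fit import *
p=bot.capture("wrist");save(p,"w18")
E
```

```text
t 25.12 pos [ 625.7 -154.7  244.6] q [-0.293 -0.185 -0.192  1.053  0.121  1.36 ] F [-0.2 -0.2  0.4] w 29.8
[-0.4 -0.2  0. ] [-0.01  0.41  0.02]
travel [-0.15 -0.03  0.01] ang [ 0. -0.  0.] deg 0.0
scene 501 rim n 28.4 x [-65.8 -63.6  51.4  54.5] y [-55.5 -54.5  56.2  56.4]
top 173 rim n 27.9 x [-60.5 -58.8  50.2  53. ] y [-57.2 -56.6  52.7  52.9]
```

View pics/w18.png

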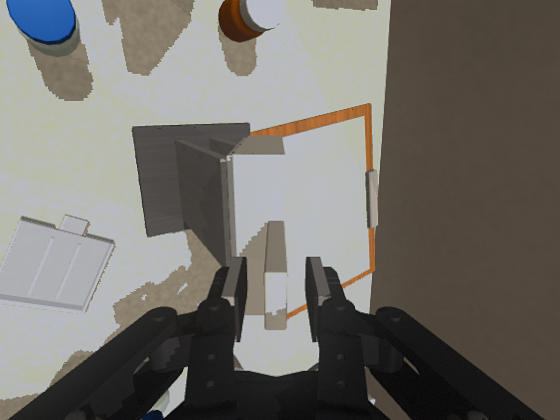

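Rack rests on the seat, fingers clear of the tongue. Back out along the slope.

Call:
send_rows(
  motion=[
    {"travel": [-1,0,0],"angular": [0,0,0],"gripper": 0.35},
    {"travel": [-3,0,0],"angular": [0,0,0],"gripper": 0.35},
    {"travel": [-6,0,0],"angular": [0,0,0],"gripper": 0.35},
    {"travel": [-9,0,0],"angular": [0,0,0],"gripper": 0.35},
    {"travel": [-12,0,0],"angular": [0,0,0],"gripper": 0.35},
  ],
)

```text
clock: 25.9
position: [564.7, -151.7, 351.4]
tcp_rot: [0.604, 0.621, 0.337, -0.368]
contact_force: [0.3, -0.7, 0.7]
grip_width: 29.8
```

Call:
send_rows(
  motion=[
    {"travel": [-2,-2,0],"angular": [0,0,0],"gripper": 0.35},
    {"travel": [-4,-6,0],"angular": [0,0,0],"gripper": 0.35},
    {"travel": [-4,-9,0],"angular": [0,0,0],"gripper": 0.35},
    {"travel": [-4,-9,0],"angular": [0,0,0],"gripper": 0.35},
  ],
)

```text
clock: 26.4
position: [465.2, -146.6, 342.4]
tcp_rot: [0.604, 0.621, 0.336, -0.368]
contact_force: [-0.1, 0.3, 0.1]
grip_width: 30.1
```

```bash
python3 - <<'E'
from fit import *
st()
for n in("scene","top"):
    p=bot.capture(n);save(p,n+"19")
    C=cloud(p)
    for F,O,nm in((FS,RS,"rack"),(FT,TT,"cover")):
        L=C.reshape(-1,3)@F-O;m=(abs(L[:,1])<66)&(abs(L[:,0])<150)&(L[:,2]>3)&(L[:,2]<50)&(p["depth"].ravel()>0);Q=L[m]
        print(n,nm,"x",np.percentile(Q[:,0],[.5,99.5]).round(1),"y",np.percentile(Q[:,1],[.5,99.5]).round(1),"n",np.percentile(Q[:,2],[1,50,99]).round(1))
    for t in("vial0","cover","rack","bottle_mid","jar_front","beaker"):
        print(t,[(round(r["score"],2),np.round(r["uv"])) for r in bot.search_frame(t,p)[:4]])
p=pickle.load(open("scene1.pkl","rb"))
a=cv2.imread("pics/scene19.png")[180:330,160:400]
cv2.imwrite("pics/s19c.png",cv2.resize(a,None,fx=3.3,fy=3.3,interpolation=cv2.INTER_CUBIC))
E
```

```text
t 26.4 pos [ 465.2 -146.6  342.4] q [-0.401 -0.501 -0.228  1.343  0.172  1.265] F [-0.1  0.3  0.1] w 30.1
scene rack x [-117.7   60.3] y [-54.5  56.6] n [ 3.1 15.1 32.1]
scene cover x [-81.8  62.8] y [-59.5  63.6] n [ 3.4 15.2 31.7]
vial0 [(0.94, array([317., 272.])), (0.9, array([346., 279.])), (0.62, array([335., 277.])), (0.31, array([338., 264.]))]
cover [(0.96, array([340., 261.])), (0.95, array([307., 212.])), (0.85, array([235., 218.]))]
rack [(0.78, array([214., 239.])), (0.17, array([340., 260.]))]
bottle_mid [(0.74, array([292., 250.]))]
jar_front [(0.82, array([268., 308.])), (0.17, array([216., 239.]))]
beaker [(0.76, array([454., 316.]))]
top rack x [-119.7   60. ] y [-56.9  52.9] n [ 3.5 19.9 30.8]
top cover x [-84.2  62. ] y [-62.6  65.3] n [ 3.7 15.2 30.2]
vial0 [(0.63, array([243., 175.])), (0.54, array([228., 177.])), (0.46, array([214., 175.]))]
cover [(0.97, array([288., 283.])), (0.91, array([368., 236.])), (0.58, array([224., 186.])), (0.48, array([334., 188.]))]
rack [(0.74, array([345., 174.])), (0.72, array([127., 202.])), (0.26, array([278., 156.]))]
bottle_mid [(0.73, array([280., 214.]))]
jar_front [(0.8, array([278., 156.]))]
beaker [(0.91, array([127., 204.])), (0.29, array([280., 157.]))]
```

View pics/s19c.png

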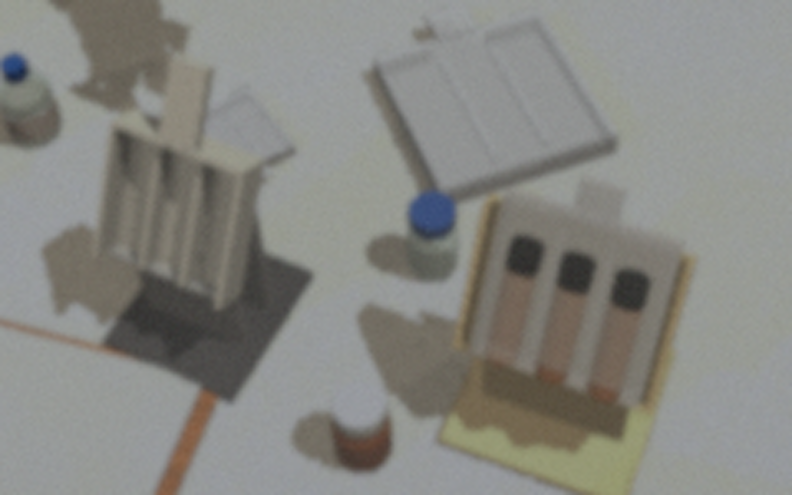

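View pics/top19.png

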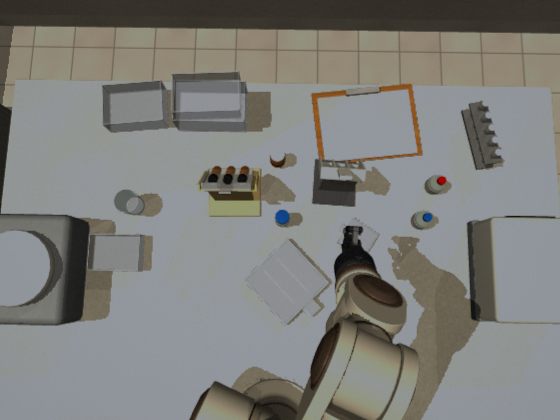

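The three vials lie in the cover on the tray (scene, about 317–346, 275). The rack leans on the stand (scene, 214, 239), and the other things have not moved. The gripper is clear, so I'm handing in.

```bash
python3 - <<'E'
from workcell import bot
print(bot.job_done())
E
```

```text
the job is handed in; nothing more can be done
None
```

The job is done and handed in at about 27 s on the robot's clock, against the 66 s limit.

**What I did:**
- I pinched both tongues together and lifted the pair off the stand. I then turned it half over about the slope axis and set it cover-down in the tray, touching down with a few newtons.
- I slid it about 6 mm down against the tray's ledge, which gave a brief push of about 15 N there.
- I let go, re-gripped the rack's tongue alone, lifted the rack straight off the cover and turned it back. It now leans base-down on the stand's seat and ledge.

**Last checks:**
- **Vials:** all three show in the scene and top pictures, lying side by side in the cover.
- **Cover:** its length along the slope puts it on the ledge, about 1 mm from the seat point; sideways it looked 1 to 2 mm off. It was flat to within about 0.3 degrees when I let go.
- **Rack:** the scene camera has its tongue end and sides within about 1 mm of where it started. Its rim read 28 mm above my estimate of the seat instead of 30, within the camera error.
- **Bystanders and robot:** the bystanders that showed look unmoved. The gripper touches nothing and the contact force reads near zero.

**Disagreements:** the scene and top cameras differed by 2 to 4 mm sideways and along the slope, so I used their mean, and contact force for the landings. The grip width read about 1.5 mm less than the real thickness throughout.

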